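# Clamp a knife handle and bring the screwdriver to its bolt

### The job

Swing the lever of the toggle clamp all the way down so that it pins the knife's handle on the jig. Then draw the red screwdriver out of the sloping rack, turn it upright with the tip down, and finish still holding it like that, steady, a centimetre or so above the brass bolt next to the knife's blade, centred on it, the flat of the tip in line with the bolt's slot and not yet touching. Leave the knife where it lies and everything else undisturbed.

Things in the scene. Friction and masses are not known exactly. Their poses are not given: they have to be found in the camera images.
- clamp_lever (a joint): lever of the toggle clamp on the jig, rad: 0 = open, lever 80 degrees above level; about 1.11 = down, lever some 16 degrees above level and the rubber foot of the clamp's arm (linked to the lever) pressing on the knife's handle. Starts at 0 to 0.2 and stays where it is left; moving it takes about 5 N at the grip, about 12 N over the last degrees, where the foot presses
- lever_grip (a point): point on the axis of the lever's black round grip, 74 mm from the hinge. Grip 17 mm thick, from 34 to 96 mm from the hinge; below it a 10 x 6 mm steel bar. The lever swings in the jig's x-z plane: open it stands up, closed it points to the jig's +x. It can be pinched across the jig's y and swivels freely between the pads about that line
- lever_hinge (a point): centre of the lever's hinge, 46 mm above the table; axes as the jig's: y along the hinge pin and along the knife from blade to handle, z up. Angle of lever_grip above the jig's +x, seen from here: 80 degrees less the joint value
- handle_jig: fixed plywood board, 142 x 210 x 15 mm, origin under its middle, with the clamp and the knife; x points away from the user, from the knife to the lever's closed side. The clamp's arm, up to 125 mm high while open, stands on the knife's side of the lever and comes down on the middle of the knife's handle; closed, the clamp is below 60 mm, the end of its lever 80 mm high
- clamp_arm: steel arm of the toggle clamp with a rubber foot, moved by the lever; origin on its pivot. The foot meets the handle when the lever is at about 1.10 rad
- knife: small knife lying loose on the jig, dark wooden handle 100 x 22 x 18 mm with a brass bolt at each end, steel blade 108 x 42 mm with yellow tape on its edge. Origin under the middle of the handle, 15 mm above the table; the blade lies towards -y, z up
- front_bolt (a point): centre of the top of the brass bolt nearest the blade, 9.6 mm across, standing 3 mm proud of the handle and 36 mm above the table, 28 mm from the line of the clamp's arm; its slot runs along the handle (the point's y, the knife's y)
- driver_grip (a point): centre of the screwdriver's handle, on its axis. Red round handle 24 mm thick, 88 mm long (44 mm either way); steel shank 6 mm thick, 100 mm more to the tip. x points along the axis to the tip; the flat tip is 6.4 mm wide along y. In the rack it leans 40 degrees from upright, handle up and towards the rack's -x, shank in 8 mm bores; it comes out along its axis only, 100 mm. 0.07 kg
- driver_tip (a point): end of the screwdriver's tip, 144 mm from driver_grip along its x; same axes
- tool_rack: fixed sloping wooden tool rack, 150 x 176 mm on the table, origin under its foot, 41 mm in front of its middle, x away from the user, z up. Upper rail's bores have their mouths at x = 23 mm, z = 116 mm: screwdriver at y = -64 mm, file in the middle, awl at y = +64 mm. Rack and jig change sides from one start to the next
- flat_file: file with a pale wooden handle 25 mm thick, in the middle of the rack, leaning as the screwdriver; origin at its mid-length. Leave it
- awl: awl with a dark wooden handle, in the rack's other outer bore; origin at its mid-length. Leave it
- small_hammer: small hammer, wooden shaft, 200 mm, lying at the back; origin under its middle. Leave it
- marker_1: white marker, black cap, lying at the front left; origin under its middle. Leave it
- handle_blank_c: dark octagonal handle blank, 118 x 23 x 19 mm, at the front edge; origin under its middle. Leave it

How it is judged:
By the outcome, as a careful person would: the job done as asked, in the order asked, and still so for the second after the job is handed in, while the arm keeps its last pose, push and grip.
It also fails if it takes over 48 s, if anything falls off the work surface, if the arm or the gripper's body presses on something with over 40 N, if the wrist force passes 120 N, or if a joint passes its speed limit or range.

### The arm

A 6-joint arm with a two-finger parallel gripper is mounted at the origin on a cart in front of the work surface, level with it; the furniture and walls round the work are solid. World frame = base frame: x ahead of the robot, y to its left, z up, the work surface at z = 0. Lengths are in mm, angles in rad, forces in N, time in s.
With the tool pointing down it reaches from about 400 to 925 mm from the base axis. Payload 12.5 kg.
Tool frame: the origin (TCP) lies on the centre line of the jaws, within the pads' length; the fingertips stand 25 mm ahead of it and the grasp point (between the pads) lies 6 mm ahead of it (env.tip_extent is the distance from the TCP to the fingertips, in mm); x points along the fingers, z is the direction in which the jaws open and shut, and the axes are right-handed (so a half turn about x gives the same grasp; the last joint's range is limited). The gripper opens to 95 mm and grips with 3 to 60 N. Pads are 20 mm wide; open, the fingers measure 119 mm over their backs; the gripper's body (75 mm by 180 mm) begins 59 mm behind the grasp point.
Start: joints at [-1.216, 0.491, 1.559, -0, 1.092, -0.106], TCP at [277.939, -559.816, 239.661] pointing down, gripper open.
Joint ranges: [-3.1, 3.1], [-0.84, 2.19], [0.05, 2.79], [-1.13, 4.28], [0.06, 2.93], [-2.69, 2.69]. Speed limits (rad/s): [2.22, 2.22, 2.79, 3.14, 3.14, 3.14].

### API

Orientations are given as [roll, pitch, yaw] about the fixed x, y, z axes, in that order (R = Rz(yaw) Ry(pitch) Rx(roll)).
In Python, from cell import env gives the robot as it stands.
- The arm moves only by the tool step_arm, never from a script. Its argument "rows" is a list of rows, each a list of 6 numbers: the shift along the tool's x, y, z in mm, then the turn, a rotation vector about the tool's x, y, z in rad. In form: [[x, y, z, wx, wy, wz], ...]. A call has 1 to 8 rows; each row shifts and turns the pose as measured when the row begins, along the tool's axes as they then stand; what a row does not reach is not made up. A row lasts 1/8 s, in which the tool goes at most 62.5 mm and 10.7 degrees, less where a joint would pass 70% of its speed; a pose out of reach is approached as far as the arm can. A call is refused whole if a number of a shift passes 62.5 or a number of a turn 0.188, either way. A call with a gripper value outside its range is refused whole. "grip" is the finger opening in mm, from 0 to 95.1, set as the call begins (left out, the last holds). The fingers move at their own pace and stop on an object; the grip force is fixed at half the most. Time passes only in rows, so rows that do not move let the fingers close. It gives the time, the measured TCP pose, the force and the opening at its end, in the units of the state.
- env.state(): the state, without advancing time (a new reading comes with each control period).
- env.read_camera(name): name is "side" or "top"; returns the picture (384x512x3 uint8, red, green, blue); there is no depth.
- env.get_calibration(name): a dict with "fx", "fy", "cx", "cy" (pixels), "pose" (4x4, takes a point from camera to world coordinates). Camera axes: x right, y down, z forward; pixel columns grow to the right and rows downward; lengths in mm; the calibration is good to about 2 mm. A picture is of the moment at which its call begins. get_calibration takes no time and is no camera call.
- env.job_done(): hands the job in, once; it reports no verdict.
The state is a dict: "t": time; "joints": joint angles; "qvel": joint speeds; "tau": joint torques, N m; "eef_pos": TCP position; "tcp_rot": TCP orientation; "ft_force": force on the tool from outside, world axes, zero at the start; "moment": the same for the moment, N m; "opening": opening from 0.0 (shut) to 1.0 (fully open).
Only numpy, scipy, OpenCV 4.12 (cv2) and the standard library are available. Lean on these libraries where they do the work, as an engineer would, in place of code of your own. Each camera call takes 0.05 s, during which the arm holds its last target.

## Working session

There is one attempt and no reset: what is moved stays moved. The work goes in short steps, Python scripts to look and compute and a tool call to move; the robot and the scene stay as the last step left them, time stands still between calls to the robot, and variables do not carry over. Pictures are saved under pics/ and viewed, and the job is handed in when it is done.

Besides the shell and the picture viewer there is one more tool, called after "Emit:" as a command line: name --pt "numbers of a row" for each row, then --argument value for the rest. step_arm: Moves the arm, as the interface text tells. Its arguments: {"type":"object","properties":{"rows":{"type":"array","items":{"type":"array","items":{"type":"number"}}},"grip":{"type":"number"}},"required":["rows"]}

```bash
mkdir -p pics; ls
python3 - <<'E'
from cell import env
import cv2,numpy as np
print(env.state())
for n in("side","top"):
    im=env.read_camera(n); cv2.imwrite(f"pics/{n}0.png",im[:,:,::-1])
    c=env.get_calibration(n); print(n,c)
E
```

```text
pics
{'t': 0.0, 'joints': array([-1.21556840e+00,  4.91553491e-01,  1.55947515e+00, -1.68106665e-06,
        1.09171197e+00, -1.05622660e-01]), 'qvel': array([-8.84329574e-04, -1.18540334e-03,  6.93171421e-05,  1.31214146e-03,
       -4.75933891e-04, -1.32712472e-03]), 'tau': array([-1.51152595e-03, -6.12642789e+01, -2.58181322e+01,  6.92076562e-02,
        4.82172123e-02, -1.57497529e-04]), 'eef_pos': array([ 277.87013447, -559.57453679,  239.05665721]), 'tcp_rot': array([3.03726875, 1.56964837, 1.92732378]), 'ft_force': array([-0.09253305,  0.13891331, -0.58123564]), 'moment': array([ 0.05262843, -0.022933  , -0.03518451]), 'opening': 1.0007616469611156}
side {'fx': 394.93275537691875, 'fy': 394.93275537691875, 'cx': 254.20230996576194, 'cy': 186.11585710899797, 'pose': array([[-7.78306163e-01, -3.25231513e-01,  5.37088429e-01,
         6.24679191e+01],
       [-6.27787644e-01,  3.88024826e-01, -6.74773598e-01,
         6.96712996e+02],
       [ 1.10539936e-02, -8.62357929e-01, -5.06178439e-01,
         6.17648251e+02],
       [ 0.00000000e+00,  0.00000000e+00,  0.00000000e+00,
         1.00000000e+00]])}
top {'fx': 386.1525539960589, 'fy': 386.1525539960589, 'cx': 253.12984135043644, 'cy': 189.5877286730725, 'pose': array([[ 9.67165264e-03, -9.91675662e-01,  1.28397202e-01,
         4.28873471e+02],
       [-9.99747933e-01, -1.21913912e-02, -1.88531458e-02,
         3.85365475e+01],
       [ 2.02615464e-02, -1.28182496e-01, -9.91543603e-01,
         1.08518265e+03],
       [ 0.00000000e+00,  0.00000000e+00,  0.00000000e+00,
         1.00000000e+00]])}
```

View pics/side0.png

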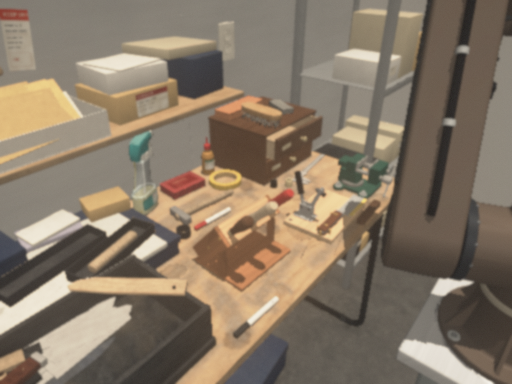

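View pics/top0.png

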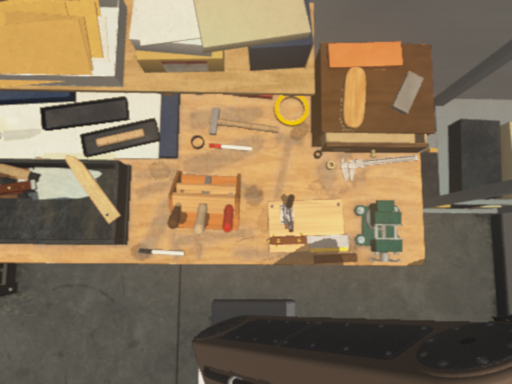

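```bash
cat > h.py <<'E'
import cv2,numpy as np
from scipy.spatial.transform import Rotation as Ro
from cell import env
def cal(n):
    c=env.get_calibration(n); K=np.array([[c['fx'],0,c['cx']],[0,c['fy'],c['cy']],[0,0,1]]); return K,np.array(c['pose'])
def proj(n,P):
    K,T=cal(n); P=np.atleast_2d(P).astype(float); c=(P-T[:3,3])@T[:3,:3]; q=c@K.T; return q[:,:2]/q[:,2:]
def onz(n,uv,z):
    K,T=cal(n); d=T[:3,:3]@np.linalg.inv(K)@np.array([uv[0],uv[1],1]); s=(z-T[2,3])/d[2]; return T[:3,3]+s*d
def ray(n,uv):
    K,T=cal(n); d=T[:3,:3]@np.linalg.inv(K)@np.array([uv[0],uv[1],1]); return T[:3,3],d/np.linalg.norm(d)
def tri(a,b):
    (o1,d1),(o2,d2)=ray('top',a),ray('side',b)
    A=np.c_[d1,-d2]; s=np.linalg.lstsq(A,o2-o1,rcond=None)[0]; p,q=o1+s[0]*d1,o2+s[1]*d2
    return (p+q)/2,np.linalg.norm(p-q)
def crop(src,dst,x0,y0,x1,y1,k):
    im=cv2.imread(src)[y0:y1,x0:x1]; im=cv2.resize(im,None,fx=k,fy=k,interpolation=cv2.INTER_CUBIC)
    for x in range((x0+9)//10*10,x1,10):
        cv2.line(im,(int((x-x0+.5)*k),0),(int((x-x0+.5)*k),6),(0,0,255),1)
        if x%20==0: cv2.putText(im,str(x),(int((x-x0+.5)*k)-10,18),0,.4,(0,0,255),1)
    for y in range((y0+9)//10*10,y1,10):
        cv2.line(im,(0,int((y-y0+.5)*k)),(6,int((y-y0+.5)*k)),(0,0,255),1)
        if y%20==0: cv2.putText(im,str(y),(8,int((y-y0+.5)*k)+4),0,.4,(0,0,255),1)
    cv2.imwrite(dst,im)
E
python3 - <<'E'
from h import *
crop('pics/top0.png','pics/top0a.png',255,185,365,270,7)
crop('pics/top0.png','pics/top0b.png',155,165,255,240,8)
crop('pics/side0.png','pics/side0a.png',275,160,395,250,6)
crop('pics/side0.png','pics/side0b.png',190,180,310,290,5)
E
```

```text
(no output)
```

View pics/top0a.png

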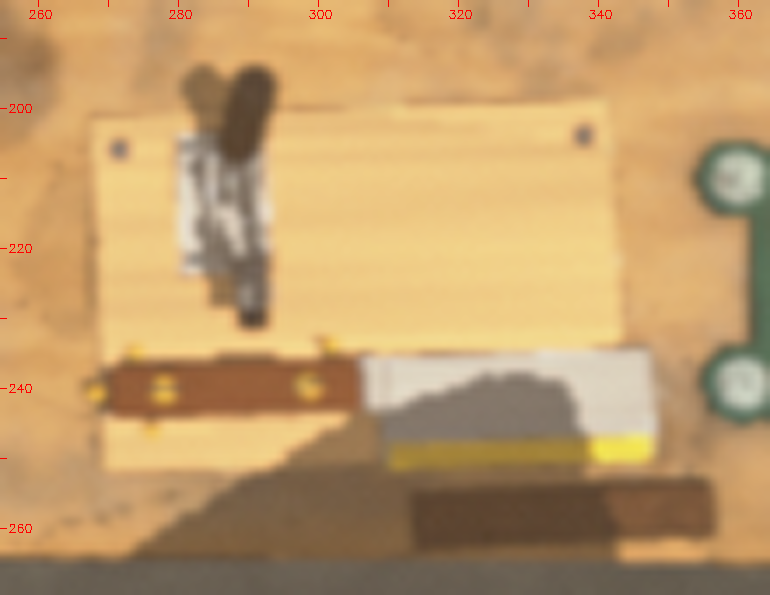

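View pics/top0b.png

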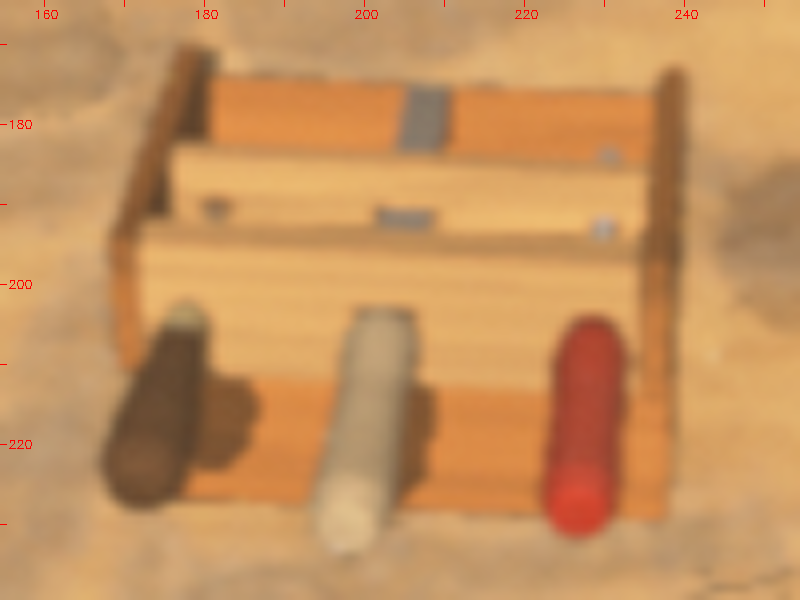

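View pics/side0a.png

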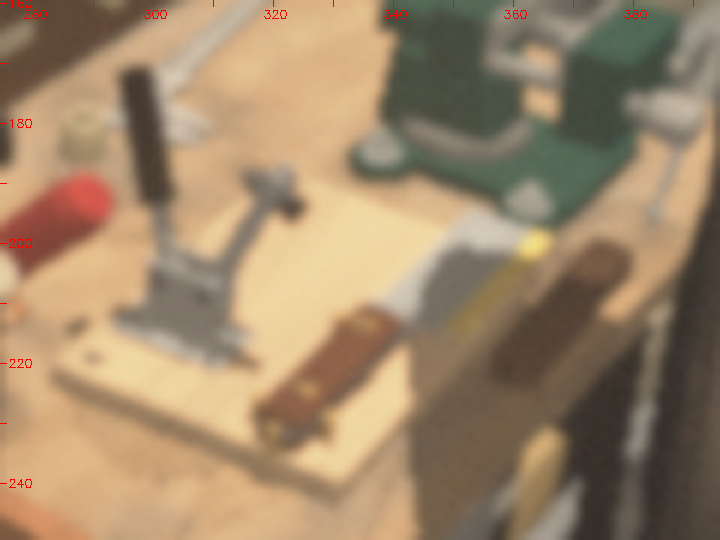

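View pics/side0b.png

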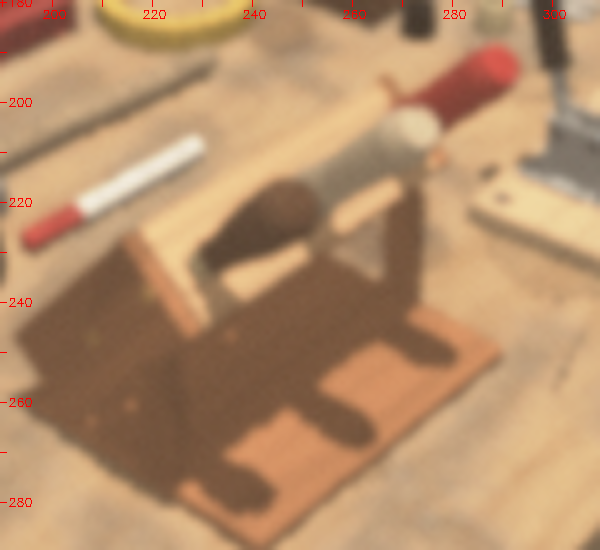

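Run:
```python
from h import *
np.set_printoptions(precision=1,suppress=True)
c={k:onz('top',v,15) for k,v in dict(BL=(267.8,201),BR=(341.3,198.6),FL=(269.5,251.5),).items()}
print(c)
for k,v in dict(b1=(277.7,240),b2=(298.7,239.5)).items(): print(k,onz('top',v,36))
# side view
for k,v in dict(b1=(325.5,224),b2=(335.5,213)).items(): print('side',k,onz('side',v,36))
for k,v in dict(L=(282.5,222),F=(332,243)).items(): print('sidejig',k,onz('side',v,15))
print('tri lever top', tri((290.5,196),(297.5,171)))
print('red end', tri((226.5,228),(290,192)))
# red axis end caps/neck
print('neck', tri((228.5,206),(272,203)))
# rack base corners z? foot
for k,v in dict(FR=(237.5,229),FL=(178,226.5)).items(): print('rackbase top',k,onz('top',v,10))
for k,v in dict(FR=(289,249.5),FL=(242,288)).items(): print('rackbase side',k,onz('side',v,10))
print('pegs')
```

```text
{'BL': array([535.9, -23. ,  15. ]), 'BR': array([ 545. , -228.9,   15. ]), 'FL': array([396.9, -28.3,  15. ])}
b1 [428.4 -49.   36. ]
b2 [ 430.3 -105.9   36. ]
side b1 [424.6 -47.4  36. ]
side b2 [ 429.2 -107.2   36. ]
sidejig L [528.9 -10.   15. ]
sidejig F [385.7 -15.6  15. ]
tri lever top (array([535.3, -72.8, 138.4]), np.float64(3.118885087215445))
red end (array([454.4,  82.2, 178.8]), np.float64(1.699111067234288))
neck (array([507.2,  78.8, 127.9]), np.float64(8.825505457826337))
rackbase top FR [457.5  60.3  10. ]
rackbase top FL [462.7 224.7  10. ]
rackbase side FR [455.5  66.2  10. ]
rackbase side FL [460.3 233.9  10. ]
pegs
```

Run:
```python
from h import *
crop('pics/top0.png','pics/c1.png',275,188,305,235,12)
crop('pics/side0.png','pics/c2.png',285,165,335,225,10)
```

```text
(no output)
```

View pics/c1.png

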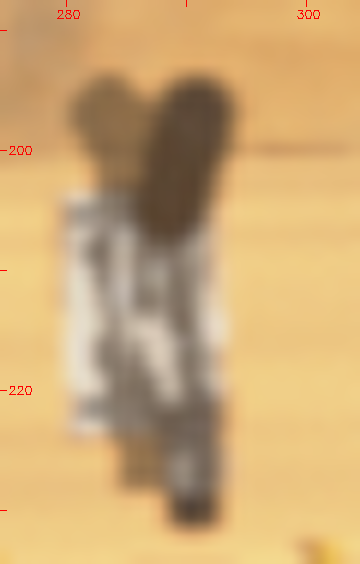

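View pics/c2.png

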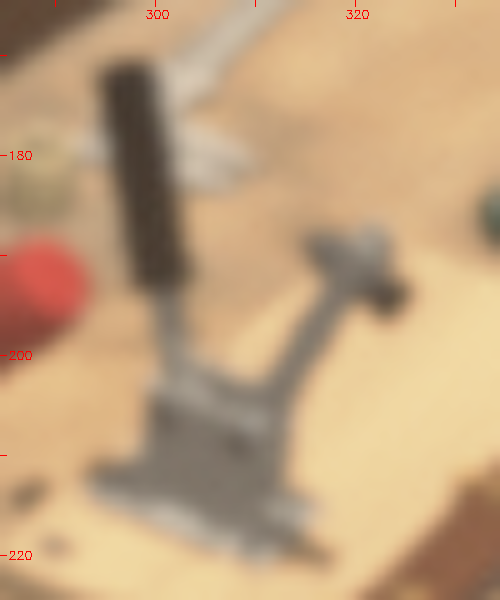

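Run:
```python
from h import *
from scipy.optimize import least_squares
np.set_printoptions(precision=2,suppress=True)
obs=[('top',96,(290.7,197.4)),('top',34,(288.3,204.8)),('side',96,(297.6,171.7)),('side',34,(300.8,193.2))]
def f(p,full=False):
    x,y,th,dx,dy=p; ps=0.04
    r=[]
    for n,l,uv in obs:
        P=np.array([x+l*np.cos(th)*np.cos(ps),y+l*np.cos(th)*np.sin(ps),46+l*np.sin(th)])
        r+=list(proj(n,P)[0]-uv+(np.array([dx,dy]) if n=='side' else 0))
    return np.r_[r,dx*.5,dy*.5]
s=least_squares(f,[508,-74,1.3,0,0]); print(s.x,np.degrees(s.x[2]),s.fun)
print(np.array(tri((290.7,197.4),(297.6,171.7))[0]),tri((288.3,204.8),(300.8,193.2)))
print('file',tri((198,230.5),(272,205)),'awl',tri((173,223),(248,220)))
st=env.state(); R=Ro.from_euler('xyz',st['tcp_rot']).as_matrix(); print(R)
```

```text
[512.13 -73.26   1.35   0.21   0.67] 77.28475667806083 [ 0.02 -0.09 -0.06  0.19  0.11 -0.24 -0.16  0.07  0.1   0.34]
[533.17 -72.77 136.89] (array([519.65, -73.7 ,  77.05]), np.float64(1.4846907938236156))
file (array([449.77, 149.3 , 180.76]), np.float64(2.841811636281272)) awl (array([465.53, 208.95, 169.37]), np.float64(0.633594257615376))
[[-0.    0.9   0.44]
 [ 0.    0.44 -0.9 ]
 [-1.    0.   -0.  ]]
```

```bash
cat >> h.py <<'E'
np.set_printoptions(precision=3,suppress=True)
def delta(pos,R=None):
    st=env.state(); Rc=Ro.from_euler('xyz',st['tcp_rot']).as_matrix(); d=np.array(pos)-st['eef_pos']
    R=Rc if R is None else R
    print('t',round(st['t'],2),'pos',st['eef_pos'],'F',st['ft_force'],'op',round(95.1*st['opening'],1))
    print('q',st['joints'])
    print('shift tool',Rc.T@d,'rotvec tool',Ro.from_matrix(Rc.T@R).as_rotvec(), 'shift after rot',R.T@d)
def RT(x,z):
    x=np.array(x,float);x/=np.linalg.norm(x);z=np.array(z,float);z-=x*(x@z);z/=np.linalg.norm(z);return np.c_[x,np.cross(z,x),z]
E
python3 - <<'E'
from h import *
delta([528.4,-72.6,195],RT([0,0,-1],[.04,-.999,0]))
E
```

```text
t 0.1 pos [ 277.897 -559.619  239.154] F [-0.292 -0.086 -0.107] op 95.1
q [-1.216  0.491  1.559  0.     1.092 -0.106]
shift tool [  44.502  440.941 -324.774] rotvec tool [ 0.421 -0.001  0.   ] shift after rot [  44.154  269.787 -476.607]
```

Emit:
step_arm --pt "0 0 0 0.138 0 0" --pt "0 0 0 0.138 0 0" --pt "0 0 0 0.138 0 0" --pt "0 0 -50 0 0 0" --pt "0 0 -60 0 0 0" --pt "0 0 -60 0 0 0" --pt "0 0 -60 0 0 0" --pt "0 0 -60 0 0 0" --grip 60

```text
t: 1.1
eef_pos: [266.9, -263.4, 236.5]
tcp_rot: [-2.806, 1.565, 1.935]
ft_force: [1.0, -0.2, -0.1]
opening: 0.632
```

Run:
```python
from h import *
delta([528.4,-72.6,195],RT([0,0,-1],[.04,-.999,0]))
```

```text
t 1.1 pos [ 266.873 -263.393  236.463] F [ 0.978 -0.242 -0.057] op 60.1
q [-0.956  0.138  2.122  0.002  0.887  0.584]
shift tool [  41.966  266.991 -182.955] rotvec tool [-0.011 -0.006  0.002] shift after rot [  41.463  268.951 -180.177]
```

Emit:
step_arm --pt "0 50 -25 0 0 0" --pt "0 50 -30 0 0 0" --pt "5 50 -30 0 0 0" --pt "5 50 -30 0 0 0" --pt "5 45 -30 0 0 0" --pt "10 20 -25 -0.01 0 0" --pt "0 0 0 0 0 0"

```text
t: 1.98
eef_pos: [533.5, -74.9, 210.9]
tcp_rot: [-2.738, 1.565, 2.015]
ft_force: [-0.3, -0.6, -0.3]
opening: 0.629
```

Run:
```python
from h import *
delta([528.4,-72.6,124],RT([0,0,-1],[.04,-.999,0]))
for n in("side","top"):
    im=env.read_camera(n); cv2.imwrite(f"pics/{n}1.png",im[:,:,::-1])
crop('pics/side1.png','pics/side1a.png',250,100,400,250,4)
crop('pics/top1.png','pics/top1a.png',240,150,370,270,5)
```

```text
t 1.98 pos [533.51  -74.938 210.864] F [-0.271 -0.628 -0.265] op 59.8
q [-0.264  0.403  1.803  0.005  0.939  1.263]
shift tool [86.886 -4.829 -2.119] rotvec tool [ 0.001 -0.005  0.002] shift after rot [86.864 -5.013 -2.541]
```

View pics/side1a.png

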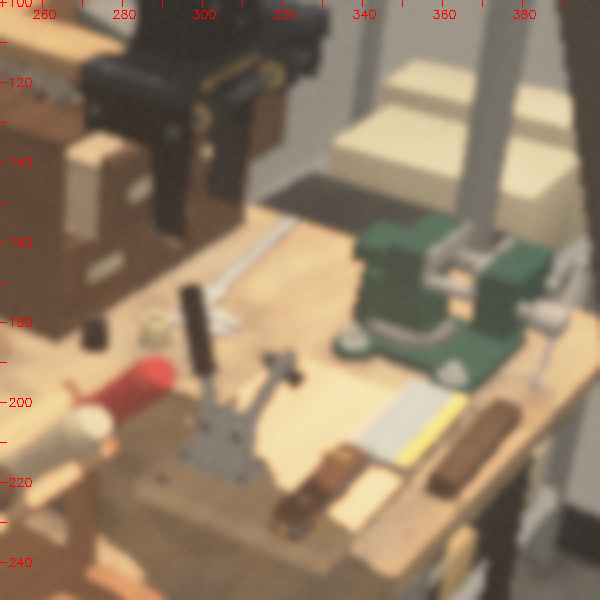

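View pics/top1a.png

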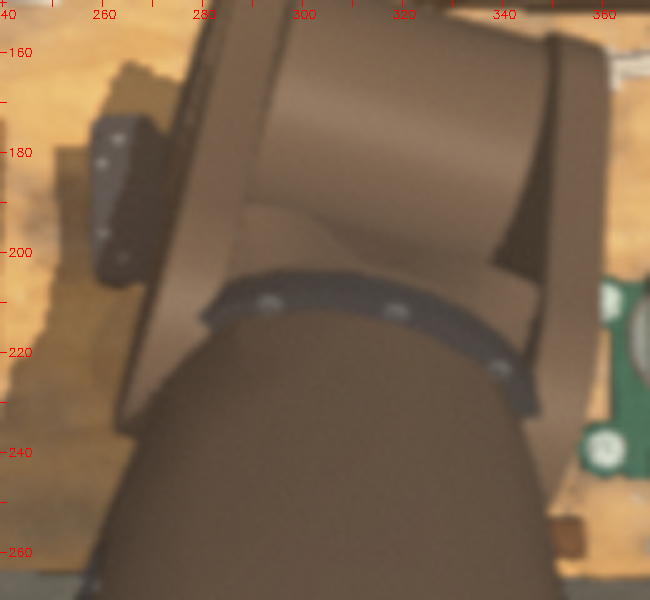

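Emit:
step_arm --pt "0 -5 -2.5 0 -0.005 0" --pt "30 0 0 0 0 0" --pt "30 0 0 0 0 0" --pt "26 0 0 0 0 0" --pt "0 0 0 0 0 0"

```text
t: 2.7
eef_pos: [524.4, -78.4, 126.7]
tcp_rot: [0.686, 1.567, -0.853]
ft_force: [0.2, 0.4, 0.5]
opening: 0.632
```

Run:
```python
from h import *
delta([528.4,-72.6,124],RT([0,0,-1],[.04,-.999,0]))
for n in("side",):
    im=env.read_camera(n); cv2.imwrite(f"pics/{n}2.png",im[:,:,::-1])
crop('pics/side2.png','pics/side2a.png',250,120,350,230,6)
```

```text
t 2.7 pos [524.388 -78.367 126.74 ] F [0.231 0.449 0.528] op 60.1
q [-0.272  0.507  1.909 -0.003  0.722  1.27 ]
shift tool [ 2.733  4.186 -5.645] rotvec tool [-0.008  0.003 -0.003] shift after rot [ 2.74   4.239 -5.602]
```

View pics/side2a.png

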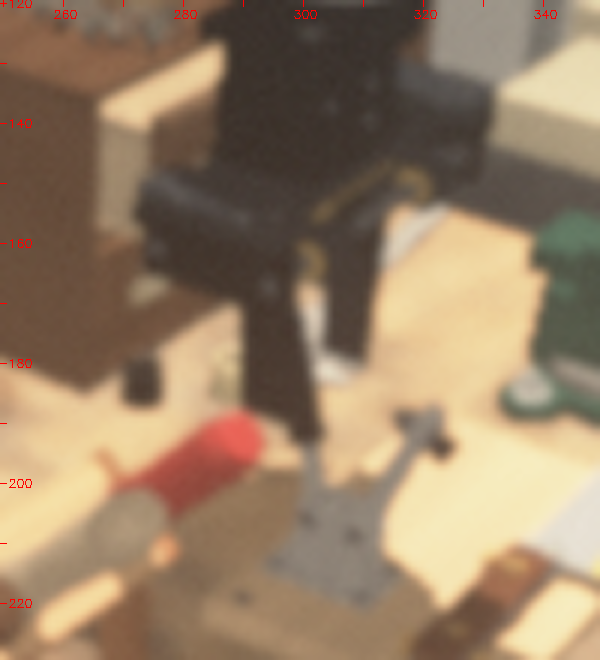

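Emit:
step_arm --pt "2.7 4.2 -5.6 -0.008 0.003 0" --pt "0 0 0 0 0 0"

```text
t: 3.0
eef_pos: [529.8, -73.0, 127.2]
tcp_rot: [1.374, 1.563, -0.157]
ft_force: [0.4, -0.0, 0.1]
opening: 0.63
```

Emit:
step_arm --pt "0 0 0 0 0 0" --pt "0 0 0 0 0 0" --pt "0 0 0 0 0 0" --pt "0 0 0 0 0 0" --grip 8

```text
t: 3.5
eef_pos: [530.1, -72.9, 128.4]
tcp_rot: [1.346, 1.561, -0.185]
ft_force: [-0.7, -0.0, 0.4]
opening: 0.269
```

Run:
```python
from h import *
delta([528.4,-72.6,124],RT([0,0,-1],[.04,-.999,0]))
```

```text
t 3.5 pos [530.143 -72.934 128.379] F [-0.705 -0.019  0.362] op 25.6
q [-0.261  0.508  1.9    0.001  0.724  1.269]
shift tool [ 4.362 -1.768 -0.413] rotvec tool [ 0.     0.002 -0.009] shift after rot [ 4.379 -1.728 -0.404]
```

Emit:
step_arm --pt "4 -1.5 0 0 0 0" --pt "0 0 0 0 0 0" --pt "0 0 0 0 0 0"

```text
t: 3.88
eef_pos: [529.9, -74.2, 125.3]
tcp_rot: [1.244, 1.557, -0.287]
ft_force: [1.3, 1.5, 2.2]
opening: 0.173
```

Run:
```python
from h import *
delta([528.4,-72.6,124],RT([0,0,-1],[.04,-.999,0]))
im=env.read_camera('side'); cv2.imwrite(f"pics/side3.png",im[:,:,::-1])
crop('pics/side3.png','pics/side3a.png',250,120,350,230,6)
```

```text
t 3.88 pos [529.877 -74.165 125.271] F [1.337 1.452 2.17 ] op 16.4
q [-0.262  0.512  1.905 -0.001  0.711  1.269]
shift tool [ 1.245 -1.429 -1.628] rotvec tool [ 0.     0.004 -0.013] shift after rot [ 1.271 -1.413 -1.622]
```

View pics/side3a.png

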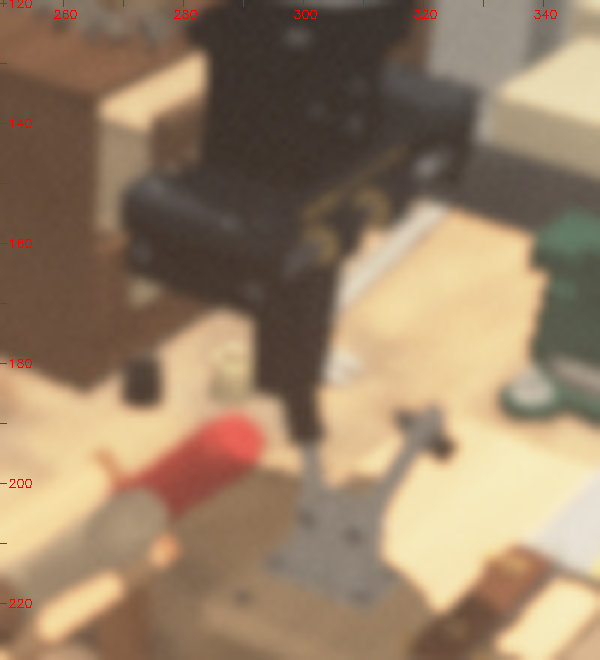

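Emit:
step_arm --pt "3 9.5 0 0 0 0" --pt "4.5 9.5 0 0 0 0" --pt "6 8.5 0 0 0 0" --pt "7 7.5 0 0 0 0"

```text
t: 4.42
eef_pos: [564.6, -72.7, 107.5]
tcp_rot: [1.171, 1.559, -0.359]
ft_force: [-1.2, 3.0, 12.9]
opening: 0.174
```

```bash
cat >> h.py <<'E'
H=np.array([512.1,-73.3])
def lev(r=74):
    st=env.state();R=Ro.from_euler('xyz',st['tcp_rot']).as_matrix(); g=st['eef_pos']+6*R[:,0]
    v=g-np.array([512.1,-73.3,46]); phi=np.degrees(np.arctan2(v[2],v[0])); print('phi',phi,'r',np.hypot(v[0],v[2]),'lat',v[1]-.04*v[0])
    a=np.radians([28,20,16,14]); 
    for t in a: print(np.degrees(t), R.T@(np.array([512.1+r*np.cos(t),-73.3+.04*r*np.cos(t),46+r*np.sin(t)])-g))
E
python3 - <<'E'
from h import *
delta([528.4,-72.6,124],RT([0,0,-1],[.04,-.999,0])); lev()
E
```

```text
t 4.42 pos [564.589 -72.738 107.509] F [-1.165  2.96  12.912] op 16.6
q [-0.244  0.576  1.833 -0.002  0.72   1.288]
shift tool [-16.905 -35.965  -1.537] rotvec tool [ 0.001  0.005 -0.011] shift after rot [-16.491 -36.154  -1.586]
phi 46.564754984803415 r 76.44335447274423 lat -1.5658639665474348
28.0 [20.904 12.62  -1.652]
20.0 [30.383 16.716 -1.694]
16.0 [35.312 18.258 -1.716]
14.0 [37.815 18.899 -1.727]
```

Emit:
step_arm --pt "7.5 6 -0.5 0 0.003 -0.005" --pt "8.5 5 -0.5 0 0 -0.005" --pt "9 3.5 0 0 0 0"

```text
t: 4.8
eef_pos: [584.0, -72.0, 85.5]
tcp_rot: [1.183, 1.558, -0.347]
ft_force: [4.8, 4.1, 11.2]
opening: 0.17
```

Run:
```python
from h import *
delta([528.4,-72.6,124],RT([0,0,-1],[.04,-.999,0])); lev()
```

```text
t 4.8 pos [584.031 -71.965  85.481] F [ 4.811  4.126 11.179] op 16.1
q [-0.234  0.629  1.799 -0.002  0.701  1.297]
shift tool [-39.199 -55.138  -1.475] rotvec tool [ 0.001  0.005 -0.012] shift after rot [-38.519 -55.612  -1.591]
phi 24.938136189413175 r 79.40910643417845 lat -1.5718022605268658
28.0 [-1.347 -6.592 -1.574]
20.0 [ 8.135 -2.504 -1.614]
16.0 [13.066 -0.966 -1.637]
14.0 [15.569 -0.328 -1.648]
```

Run:
```python
from h import *
im=env.read_camera('side'); cv2.imwrite(f"pics/side4.png",im[:,:,::-1])
crop('pics/side4.png','pics/side4a.png',260,140,350,230,6)
```

```text
(no output)
```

View pics/side4a.png

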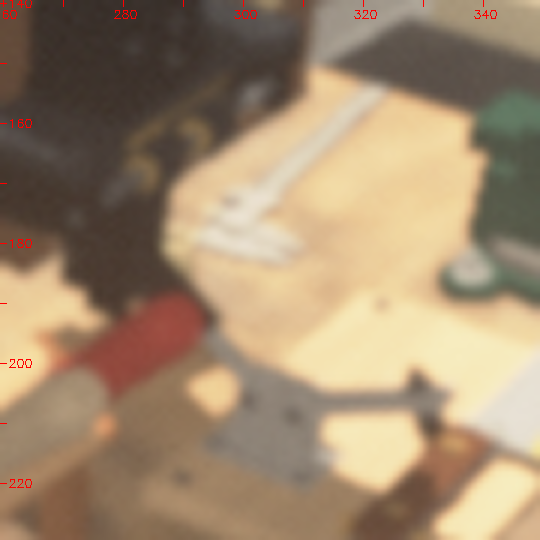

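Emit:
step_arm --pt "8 2 0 0 0.003 -0.005" --pt "6 1 0 0 0 -0.005" --pt "4 0 0 0 0 0"

```text
t: 5.22
eef_pos: [592.4, -71.5, 69.0]
tcp_rot: [1.294, 1.557, -0.235]
ft_force: [4.7, 1.7, 8.8]
opening: 0.17
```

Run:
```python
from h import *
delta([528.4,-72.6,124],RT([0,0,-1],[.04,-.999,0])); lev()
im=env.read_camera('side'); cv2.imwrite(f"pics/side5.png",im[:,:,::-1])
crop('pics/side5.png','pics/side5a.png',260,140,350,230,6)
```

```text
t 5.22 pos [592.378 -71.528  68.975] F [4.746 1.736 8.816] op 16.2
q [-0.231  0.661  1.788 -0.     0.678  1.298]
shift tool [-55.888 -63.22   -1.397] rotvec tool [ 0.002  0.004 -0.013] shift after rot [-55.025 -63.97   -1.488]
phi 11.927921236812761 r 82.13293747266893 lat -1.461863610431965
28.0 [-17.971 -14.731  -1.421]
20.0 [ -8.484 -10.656  -1.449]
16.0 [-3.551 -9.125 -1.465]
14.0 [-1.047 -8.49  -1.473]
```

View pics/side5a.png

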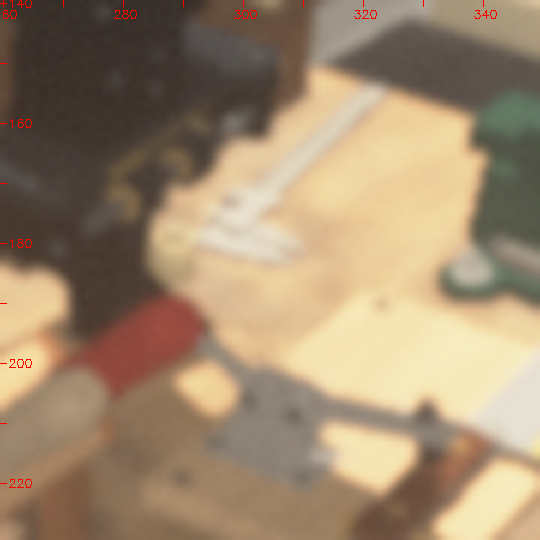

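Emit:
step_arm --pt "5 0 0 0 0.003 -0.01" --pt "5 0 0 0 0 0"

```text
t: 5.52
eef_pos: [595.4, -71.4, 60.1]
tcp_rot: [1.376, 1.56, -0.152]
ft_force: [3.9, 2.4, 8.2]
opening: 0.168
```

Run:
```python
from h import *
delta([528.4,-72.6,124],RT([0,0,-1],[.04,-.999,0])); lev()
im=env.read_camera('side'); cv2.imwrite(f"pics/side6.png",im[:,:,::-1])
crop('pics/side6.png','pics/side6a.png',260,140,350,230,6)
```

```text
t 5.53 pos [595.42  -71.36   60.135] F [3.863 2.372 8.228] op 16.0
q [-0.23   0.678  1.783  0.001  0.67   1.298]
shift tool [-64.567 -66.34   -1.461] rotvec tool [ 0.002  0.002 -0.01 ] shift after rot [-63.865 -67.016  -1.442]
phi 5.572404810699849 r 83.77949192173394 lat -1.404756174959973
28.0 [-26.796 -17.721  -1.39 ]
20.0 [-17.321 -13.617  -1.4  ]
16.0 [-12.392 -12.071  -1.406]
14.0 [ -9.89  -11.429  -1.41 ]
```

View pics/side6a.png

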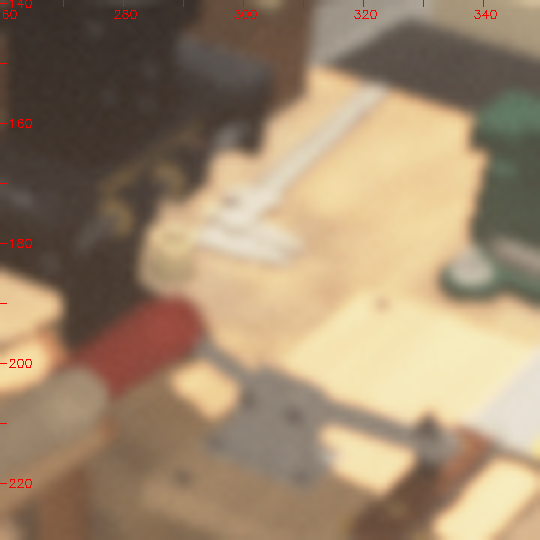

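Emit:
step_arm --pt "0 0 0 0 0 0" --pt "0 0 0 0 0 0" --pt "0 0 0 0 0 0" --pt "-40 0 0 0 0.002 -0.01" --pt "-35 0 -1 0 0 0" --pt "0 0 0 0 0 0" --grip 45

```text
t: 6.32
eef_pos: [593.9, -70.2, 134.7]
tcp_rot: [-1.776, 1.566, 2.979]
ft_force: [1.4, -0.2, 0.5]
opening: 0.472
```

Emit:
step_arm --pt "0 0 0 0 0 0" --pt "0 0 0 0 0 0" --pt "0 0 0 0 0 0" --pt "0 0 0 0 0 0" --grip 0

```text
t: 6.82
eef_pos: [592.6, -70.1, 131.8]
tcp_rot: [-1.804, 1.562, 2.951]
ft_force: [0.7, -1.1, 0.2]
opening: 0.111
```

Run:
```python
from h import *
delta([592,-70.2,110],RT([0,0,-1],[.04,-.999,0]))
im=env.read_camera('side'); cv2.imwrite(f"pics/side7.png",im[:,:,::-1])
crop('pics/side7.png','pics/side7a.png',260,140,350,230,6)
```

```text
t 6.83 pos [592.628 -70.079 131.764] F [ 0.666 -1.101  0.158] op 10.6
q [-0.228  0.579  1.733 -0.     0.839  1.301]
shift tool [21.768 -0.443  0.14 ] rotvec tool [ 0.002 -0.002  0.009] shift after rot [21.764 -0.633  0.096]
```

View pics/side7a.png

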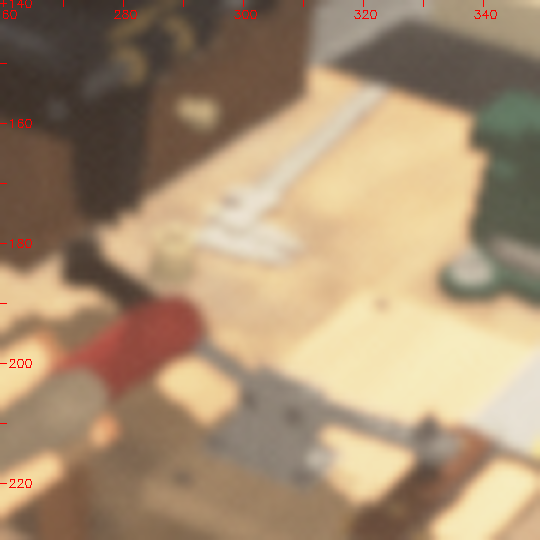

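Run:
```python
from h import *
for hx in (512,516):
  for a in (14,16,20,24,28):
    t=np.radians(a); print(hx,a,proj('side',[[hx+96*np.cos(t),-73.3+3.8,46+96*np.sin(t)],[hx+34*np.cos(t),-73.3,46+34*np.sin(t)]]).round(1).tolist())
crop('pics/side7.png','pics/side7b.png',262,165,302,205,14)
```

```text
512 14 [[273.3, 185.8], [291.9, 197.3]]
512 16 [[273.6, 184.9], [292.0, 197.0]]
512 20 [[274.3, 183.1], [292.3, 196.4]]
512 24 [[275.1, 181.4], [292.6, 195.8]]
512 28 [[276.1, 179.9], [293.0, 195.2]]
516 14 [[272.2, 185.3], [290.7, 196.8]]
516 16 [[272.4, 184.4], [290.8, 196.5]]
516 20 [[273.1, 182.6], [291.1, 195.9]]
516 24 [[274.0, 181.0], [291.4, 195.3]]
516 28 [[274.9, 179.4], [291.8, 194.7]]
```

View pics/side7b.png

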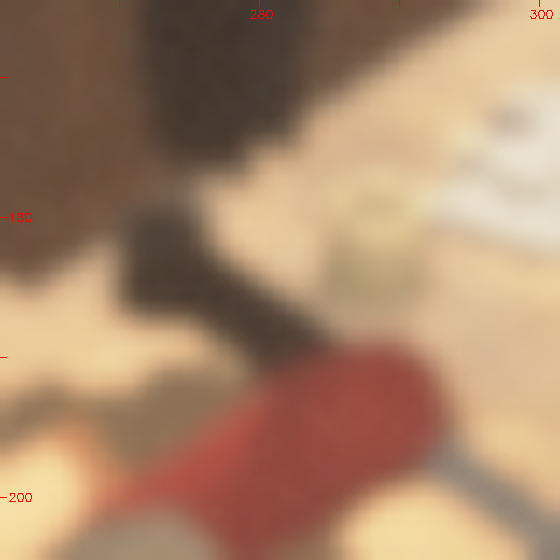

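Emit:
step_arm --pt "8 0 0 0 0 0" --pt "10 0 0 0 0 0.01" --pt "5 0 0 0 0 0" --pt "3 0 0 0 0 0"

```text
t: 7.38
eef_pos: [593.5, -70.1, 104.9]
tcp_rot: [1.875, 1.566, 0.346]
ft_force: [-2.7, 2.2, 24.2]
opening: 0.004
```

Emit:
step_arm --pt "2 0 0 0 0 0" --pt "2 0 0 0 0 0"

```text
t: 7.62
eef_pos: [593.9, -70.0, 104.4]
tcp_rot: [1.693, 1.563, 0.165]
ft_force: [-9.0, 0.8, 27.3]
opening: 0.005
```

Run:
```python
from h import *
delta([592,-70.2,110],RT([0,0,-1],[.04,-.999,0]))
```

```text
t 7.62 pos [593.875 -70.024 104.413] F [-8.973  0.809 27.317] op 0.5
q [-0.229  0.613  1.759  0.004  0.762  1.296]
shift tool [-5.6   -1.84   0.091] rotvec tool [ 0.002 -0.001 -0.007] shift after rot [-5.587 -1.881  0.101]
```

Run:
```python
from h import *
crop('pics/top0.png','pics/d1.png',208,168,248,240,8)
crop('pics/side0.png','pics/d2.png',250,175,305,225,13)
```

View pics/d1.png

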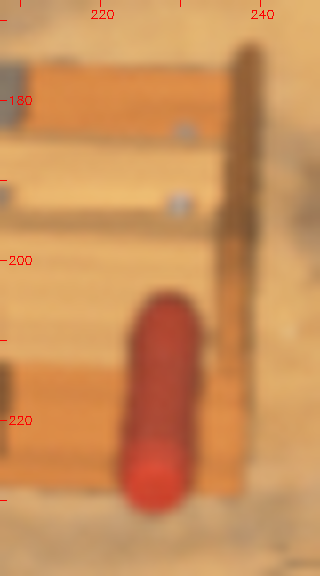

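View pics/d2.png

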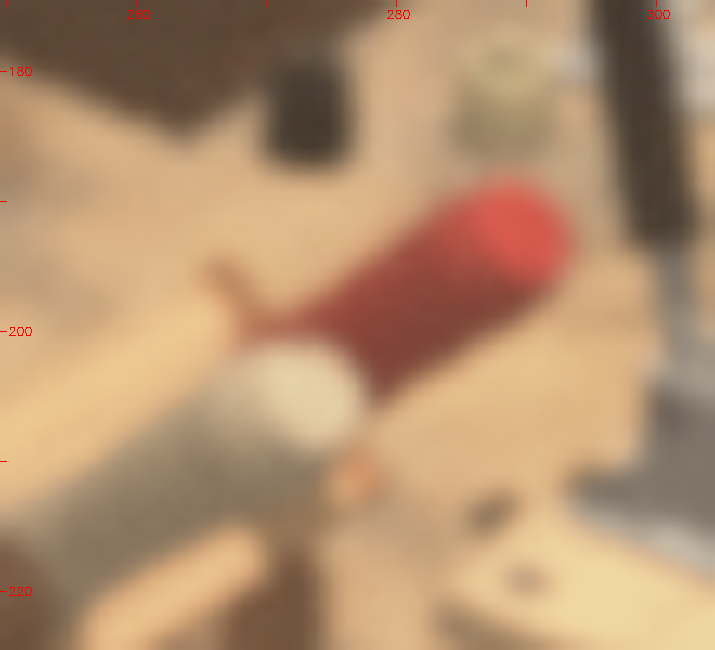

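Emit:
step_arm --pt "-30 0 0 0 0 0" --pt "-55 0 0 0 0 0" --pt "-55 -10 0 0 0 0" --pt "-40 -50 0 0 0 0" --pt "0 -55 0 0 0 0" --grip 55

```text
t: 8.25
eef_pos: [478.8, -75.2, 286.2]
tcp_rot: [1.681, 1.565, 0.154]
ft_force: [-0.7, -0.9, -0.5]
opening: 0.475
```

Run:
```python
from h import *
delta([592,-70.2,110],RT([0,0,-1],[.04,-.999,0]))
for n in("side","top"):
    im=env.read_camera(n); cv2.imwrite(f"pics/{n}8.png",im[:,:,::-1])
crop('pics/side8.png','pics/side8a.png',250,140,360,230,6)
```

```text
t 8.25 pos [478.797 -75.247 286.243] F [-0.66  -0.916 -0.52 ] op 45.2
q [-0.294  0.237  1.831  0.003  1.068  1.232]
shift tool [176.939 112.225   0.001] rotvec tool [ 0.003 -0.001 -0.006] shift after rot [176.243 113.314  -0.514]
```

View pics/side8a.png

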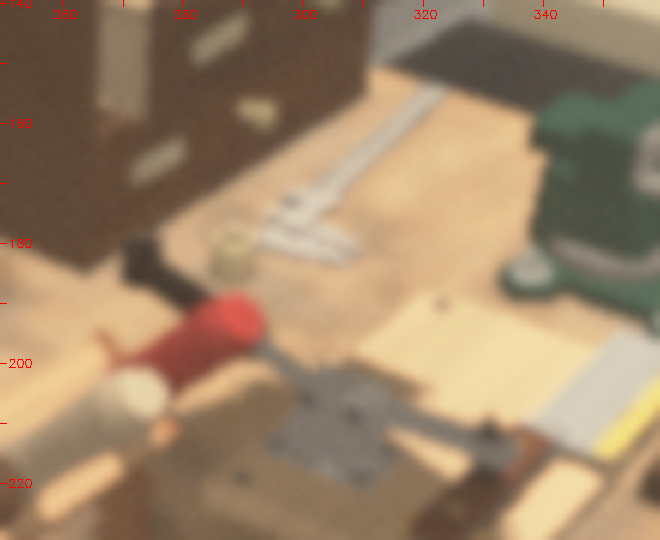

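View pics/top8.png

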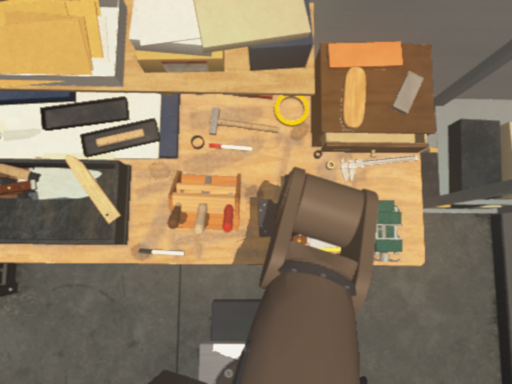

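Run:
```python
from h import *
T,e=tri((226.9,228),(289.7,192.8)); print('tail',T,e)
for yaw in (0,-.03,-.06):
  d=np.array([.643*np.cos(yaw),.643*np.sin(yaw),-.766])
  for s in (0,44,88): print(yaw,s,proj('top',T+d*s),proj('side',T+d*s))
# rack features from top: side plates top edges etc.
for yaw in(-.03,):
  c,s=np.cos(yaw),np.sin(yaw); o=T-np.array([c*-33.6+s*64, s*-33.6-c*64,183.4]); print('rack origin',o)
  R=np.array([[c,-s,0],[s,c,0],[0,0,1]])
  for p in [(-34,-88,0),(-34,88,0),(116,-88,0),(116,88,0),(23,-64,116),(23,0,116),(23,64,116)]:
    P=R@np.array(p)+[o[0],o[1],0]; print(p,P,proj('top',P),proj('side',P))
```

```text
tail [454.822  81.569 176.277] 0.805703423100281
0 0 [[226.986 228.15 ]] [[289.513 192.777]]
0 44 [[227.847 216.888]] [[278.189 201.432]]
0 88 [[228.644 206.48 ]] [[267.664 209.477]]
-0.03 0 [[226.986 228.15 ]] [[289.513 192.777]]
-0.03 44 [[228.196 216.897]] [[278.416 201.277]]
-0.03 88 [[229.314 206.498]] [[268.115 209.167]]
-0.06 0 [[226.986 228.15 ]] [[289.513 192.777]]
-0.06 44 [[228.544 216.917]] [[278.653 201.126]]
-0.06 88 [[229.984 206.536]] [[268.583 208.867]]
rack origin [490.326 144.533  -7.123]
(-34, -88, 0) [453.702  57.592   0.   ] [[238.527 230.481]] [[291.42  251.273]]
(-34, 88, 0) [458.981 233.513   0.   ] [[175.403 227.933]] [[242.59  291.635]]
(116, -88, 0) [603.635  53.093   0.   ] [[240.876 177.498]] [[245.081 226.8  ]]
(116, 88, 0) [608.914 229.014   0.   ] [[178.871 174.867]] [[194.853 260.427]]
(23, -64, 116) [511.396  79.872 116.   ] [[229.199 206.251]] [[268.199 206.591]]
(23, 0, 116) [513.316 143.843 116.   ] [[203.718 205.199]] [[249.95  218.579]]
(23, 64, 116) [515.236 207.814 116.   ] [[178.187 204.145]] [[229.841 231.789]]
```

Run:
```python
from h import *
delta([405,82.7,240],RT([.643,-.013,-.766],[-.02,-1,0]))
```

```text
t 8.35 pos [475.197 -74.632 284.843] F [ 0.159 -0.148 -0.277] op 52.4
q [-0.295  0.235  1.838  0.003  1.068  1.232]
shift tool [  45.124  -63.495 -160.076] rotvec tool [ 0.059 -0.024  0.697] shift after rot [ -12.83   -84.994 -155.895]
```

Emit:
step_arm --pt "0 -15 -40 0.015 -0.006 0.174" --pt "0 -15 -40 0.015 -0.006 0.174" --pt "0 -15 -40 0.015 -0.006 0.174" --pt "0 -15 -36 0.015 -0.006 0.174" --pt "0 0 0 0 0 0"

```text
t: 8.98
eef_pos: [424.6, 43.2, 272.6]
tcp_rot: [1.492, 0.994, -0.112]
ft_force: [1.0, 0.5, -0.1]
opening: 0.579
```

Run:
```python
from h import *
delta([405,82.7,240],RT([.643,-.013,-.766],[-.02,-1,0]))
```

```text
t 8.97 pos [424.566  43.233 272.618] F [ 0.957  0.525 -0.084] op 55.1
q [-0.026  0.015  2.277 -0.171  0.278  1.729]
shift tool [ 14.33  -34.769 -39.877] rotvec tool [0.004 0.05  0.123] shift after rot [ 11.889 -36.56  -39.07 ]
```

```bash
cat > kin.py <<'E'
import numpy as np
from scipy.optimize import least_squares
D=[([-1.216,.491,1.559,0,1.092],[277.9,-559.6,239.1]),([-.956,.138,2.122,.002,.887],[266.87,-263.39,236.46]),([-.264,.403,1.803,.005,.939],[533.51,-74.94,210.86]),
([-.272,.507,1.909,-.003,.722],[524.39,-78.37,126.74]),([-.244,.576,1.833,-.002,.720],[564.59,-72.74,107.51]),([-.231,.661,1.788,0,.678],[592.38,-71.53,68.98]),
([-.229,.613,1.759,.004,.762],[593.88,-70.02,104.41]),([-.295,.235,1.838,.003,1.068],[475.2,-74.63,284.84]),([-.026,.015,2.277,-.171,.278],[424.57,43.23,272.62]),([-.228,.579,1.733,0,.839],[592.6,-70.1,131.8])]
from scipy.spatial.transform import Rotation as R
def fk(q,p):
    a,h,l1,e,l2,L,o=p[:7]
    r=R.from_euler('z',q[0]+p[7])
    y2=R.from_euler('y',q[1]); y3=y2*R.from_euler('y',q[2])
    w=y2.apply([0,0,l1])+y3.apply([e,0,l2])
    t=(y3*R.from_euler('z',q[3])*R.from_euler('y',q[4]))
    return r.apply(np.array([a,p[8],h])+w+t.apply([o,0,L])), r*t
if __name__=='__main__':
    f=lambda p:np.r_[np.concatenate([fk(q,p)[0]-x for q,x in D]),p[6]*.01]
    s=least_squares(f,[0,150,450,0,450,250,0,0,0]);print(s.x.round(3),np.abs(s.fun).max(),s.cost); np.save('kin.npy',s.x)
E
python3 kin.py
```

```text
[6.00000e-01 1.97085e+02 5.87004e+02 4.36610e+01 4.10937e+02 2.47180e+02
 2.65000e-01 1.00000e-03 6.54520e+01] 0.39038284714929716 0.3078346125152902
```

```bash
cat >> kin.py <<'E'
lo=np.array([-3.1,-.84,.05,-1.13,.06,-2.69]);hi=np.array([3.1,2.19,2.79,4.28,2.93,2.69])
def full(q,p):
    x,t=fk(q,p); return x,(t*R.from_euler('z',q[5])).as_matrix()
def ik(pos,Rt,q0s,M,p):
    # Rt tool matrix; M maps: tool = full@M
    best=None
    for q0 in q0s:
        def f(q):
            x,r=full(q,p); return np.r_[(x-pos),200*R.from_matrix(Rt.T@(r@M)).as_rotvec()]
        s=least_squares(f,np.clip(q0,lo+.001,hi-.001),bounds=(lo,hi))
        if best is None or s.cost<best.cost: best=s
    return best.x,best.cost
E
cat > chk.py <<'E'
from h import *
import kin
p=np.load('kin.npy')
Q=np.array([-.264,.403,1.803,.005,.939,1.263]); Rt=Ro.from_euler('xyz',[-2.738,1.565,2.015]).as_matrix()
x,r=kin.full(Q,p); print((r.T@Rt).round(3))
st=env.state(); Rt=Ro.from_euler('xyz',st['tcp_rot']).as_matrix(); x,r=kin.full(st['joints'],p); print((r.T@Rt).round(3),x-st['eef_pos'])
E
python3 chk.py
```

```text
[[ 0.    -0.001 -1.   ]
 [-0.     1.    -0.001]
 [ 1.     0.     0.   ]]
[[-0.    -0.001 -1.   ]
 [-0.     1.    -0.001]
 [ 1.     0.    -0.   ]] [ 0.083 -0.125 -0.195]
```

```bash
cat > plan.py <<'E'
from h import *
import kin
p=np.load('kin.npy'); M=np.array([[0,0,-1.],[0,1,0],[1,0,0]])
tail=np.array([455,81.5,179.]); yaw=-.02
seeds=[np.array([0.,.2,2.2,0,.3,1.7]),np.array([0,.5,2,0,.7,1.3]),np.array([.1,.2,2.2,1.5,.4,0]),np.array([.1,.2,2.2,-1,.4,2.2]),np.array([0.,.2,2.2,3.,.4,-1.3]),np.array([-.3,.4,2.3,0,1,1.2])]
d=np.array([.643*np.cos(yaw),.643*np.sin(yaw),-.766]); ry=np.array([-np.sin(yaw),np.cos(yaw),0])
G0=tail+32*d
bolt=np.array([430,-106.5,36]); ky=np.array([-.035,.999,0])
for sg in(-1,1):
  for al in (0,10,20,30,40):
    a=np.radians(40-al); xr=np.array([np.sin(a)*np.cos(yaw),np.sin(a)*np.sin(yaw),-np.cos(a)])
    out=[]
    for s in (0,50,105,135):
        Rt=RT(xr,sg*ry); pos=G0-d*s-6*xr
        q,c=kin.ik(pos,Rt,seeds,M,p); out.append((s,q.round(2),round(c,2)))
    b=np.radians(al); xf=np.array([-np.sin(b),-np.sin(b)*.035,-np.cos(b)])
    g=bolt+[0,0,12+188-32]; q,c=kin.ik(g-6*xf,RT(xf,sg*ky),seeds,M,p); out.append(('fin',q.round(2),round(c,2)))
    print(sg,al); [print('   ',*o) for o in out]
E
python3 plan.py
```

```text
-1 0
    0 [ 0.06  0.36  2.41  3.3   0.32 -1.66] 0.0
    50 [ 0.07  0.22  2.43  3.42  0.21 -1.77] 0.0
    105 [ 0.08  0.06  2.43  4.08  0.08 -2.43] 0.0
    135 [ 0.09 -0.02  2.42 -0.97  0.09  2.63] 0.0
    fin [-0.39  0.27  2.02 -0.    0.85  1.14] 0.0
-1 10
    0 [ 0.06  0.33  2.31  4.28  0.06 -2.64] 5.27
    50 [ 0.06  0.2   2.32 -0.39  0.1   2.03] 0.0
    105 [ 0.07  0.06  2.32 -0.19  0.24  1.83] 0.0
    135 [ 0.07 -0.02  2.32 -0.15  0.32  1.8 ] 0.0
    fin [-0.35  0.34  1.93 -0.08  1.04  1.23] 0.0
-1 20
    0 [ 0.04  0.33  2.19 -0.08  0.27  1.71] 0.0
    50 [ 0.05  0.21  2.22 -0.07  0.36  1.7 ] 0.0
    105 [ 0.06  0.09  2.22 -0.06  0.48  1.69] 0.0
    135 [ 0.06  0.02  2.22 -0.05  0.56  1.69] 0.0
    fin [-0.32  0.41  1.85 -0.13  1.22  1.28] 0.0
-1 30
    0 [ 0.04  0.36  2.09 -0.02  0.52  1.65] 0.0
    50 [ 0.04  0.25  2.11 -0.02  0.6   1.65] 0.0
    105 [ 0.05  0.13  2.13 -0.02  0.71  1.65] 0.0
    135 [ 0.05  0.07  2.13 -0.02  0.77  1.66] 0.0
    fin [-0.3   0.48  1.78 -0.17  1.39  1.31] 0.0
-1 40
    0 [0.03 0.4  1.99 0.   0.75 1.62] 0.0
    50 [0.04 0.3  2.02 0.   0.82 1.63] 0
[... 682 characters left out ...]
  50 [ 0.05  0.21  2.22 -0.07  0.36 -1.44] 0.0
    105 [ 0.06  0.09  2.22 -0.06  0.48 -1.45] 0.0
    135 [ 0.06  0.02  2.22 -0.05  0.56 -1.45] 0.0
    fin [-0.32  0.41  1.85 -0.13  1.22 -1.86] 0.0
1 30
    0 [ 0.04  0.36  2.09 -0.02  0.52 -1.5 ] 0.0
    50 [ 0.04  0.25  2.11 -0.02  0.6  -1.49] 0.0
    105 [ 0.05  0.13  2.13 -0.02  0.71 -1.49] 0.0
    135 [ 0.05  0.07  2.13 -0.02  0.77 -1.49] 0.0
    fin [-0.3   0.48  1.78 -0.17  1.39 -1.83] 0.0
1 40
    0 [ 0.03  0.4   1.99  0.    0.75 -1.52] 0.0
    50 [ 0.04  0.3   2.02  0.    0.82 -1.51] 0.0
    105 [ 0.04  0.19  2.04  0.    0.91 -1.51] 0.0
    135 [ 0.04  0.13  2.04  0.    0.97 -1.51] 0.0
    fin [-0.28  0.56  1.71 -0.2   1.55 -1.81] 0.0
```

Run:
```python
from h import *
delta([460.6,81.4,239],RT([.1736,-.0035,-.985],[-.02,-1,0]))
```

```text
t 8.97 pos [424.566  43.233 272.618] F [ 0.957  0.525 -0.084] op 55.1
q [-0.026  0.015  2.277 -0.171  0.278  1.729]
shift tool [ 45.383  11.361 -41.19 ] rotvec tool [-0.009  0.05  -0.4  ] shift after rot [ 39.228  28.892 -38.881]
```

Emit:
step_arm --pt "0 0 0 0 0.017 -0.135" --pt "0 0 0 0 0.017 -0.135" --pt "0 0 0 0 0.017 -0.13" --pt "0 29 -39 0 0 0" --pt "0 0 0 0 0 0" --grip 50

```text
t: 9.6
eef_pos: [459.0, 85.7, 279.4]
tcp_rot: [1.74, 1.41, 0.154]
ft_force: [-0.6, 0.0, 0.4]
opening: 0.524
```

Run:
```python
from h import *
delta([460.6,81.4,239],RT([.1736,-.0035,-.985],[-.02,-1,0]))
```

```text
t 9.6 pos [458.99   85.662 279.375] F [-0.636  0.026  0.43 ] op 49.8
q [0.033 0.163 1.961 0.026 0.859 1.603]
shift tool [40.007 -4.693  5.324] rotvec tool [ 0.003 -0.028  0.016] shift after rot [40.056 -5.34   4.227]
```

Emit:
step_arm --pt "0 -5.3 4.2 0 -0.028 0.016" --pt "30 0 0 0 0 0" --pt "15 0 0 0 0 0"

```text
t: 9.98
eef_pos: [460.7, 80.5, 233.6]
tcp_rot: [1.577, 1.395, -0.007]
ft_force: [0.3, 0.0, -0.7]
opening: 0.525
```

Run:
```python
from h import *
delta([474.5,81.1,160.4],RT([.1736,-.0035,-.985],[-.02,-1,0]))
for n in("side",):
    im=env.read_camera(n); cv2.imwrite(f"pics/{n}9.png",im[:,:,::-1])
crop('pics/side9.png','pics/side9a.png',220,100,340,240,5)
```

```text
t 9.97 pos [460.68   80.477 233.581] F [ 0.294  0.05  -0.745] op 50.0
q [ 0.036  0.221  2.033 -0.011  0.713  1.628]
shift tool [74.47   0.811 -0.73 ] rotvec tool [ 0.006 -0.002 -0.001] shift after rot [74.467  0.891 -0.901]
```

View pics/side9a.png

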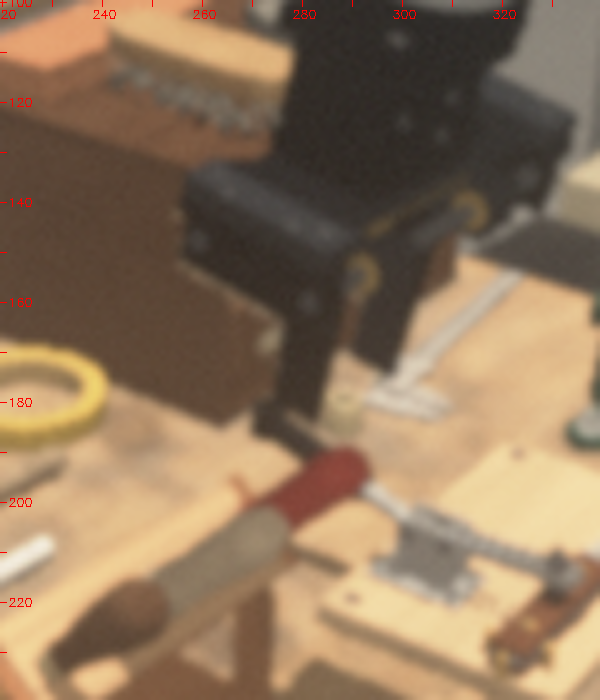

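Emit:
step_arm --pt "28 1 -1 0 0 0" --pt "26 0 0 0 0 0" --pt "18 0 0 0 0 0"

```text
t: 10.4
eef_pos: [473.3, 79.9, 161.9]
tcp_rot: [1.583, 1.394, -0.002]
ft_force: [0.3, 0.3, -0.0]
opening: 0.525
```

Run:
```python
from h import *
delta([474.5,81.1,160.4],RT([.1736,-.0035,-.985],[-.02,-1,0]))
for n in("side",):
    im=env.read_camera(n); cv2.imwrite(f"pics/{n}10.png",im[:,:,::-1])
crop('pics/side10.png','pics/side10a.png',240,130,340,230,6)
```

```text
t 10.4 pos [473.265  79.936 161.919] F [ 0.271  0.313 -0.043] op 49.9
q [ 0.033  0.351  2.094 -0.012  0.52   1.627]
shift tool [ 1.713  0.932 -1.177] rotvec tool [ 0.006 -0.003 -0.003] shift after rot [ 1.706  0.929 -1.188]
```

View pics/side10a.png

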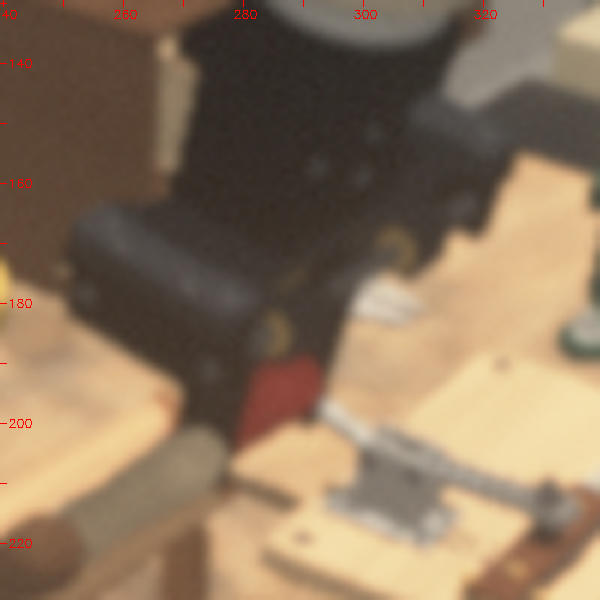

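Emit:
step_arm --pt "1.7 0.9 -1.2 0.006 0 0" --pt "0 0 0 0 0 0" --pt "0 0 0 0 0 0" --pt "0 0 0 0 0 0" --pt "0 0 0 0 0 0" --grip 10

```text
t: 11.08
eef_pos: [473.7, 80.6, 161.1]
tcp_rot: [1.591, 1.394, 0.0]
ft_force: [-0.1, -0.4, -1.6]
opening: 0.249
```

Run:
```python
from h import *
delta([474.5,81.1,160.4],RT([.1736,-.0035,-.985],[-.02,-1,0]))
print(env.state()['moment'])
im=env.read_camera('side'); cv2.imwrite(f"pics/side11.png",im[:,:,::-1])
crop('pics/side11.png','pics/side11a.png',240,130,340,230,6)
```

```text
t 11.07 pos [473.746  80.569 161.132] F [-0.134 -0.384 -1.6  ] op 23.7
q [ 0.034  0.353  2.094 -0.012  0.518  1.635]
shift tool [ 0.853  0.603 -0.543] rotvec tool [-0.    -0.004 -0.002] shift after rot [ 0.85   0.605 -0.546]
[ 0.006  0.271 -0.01 ]
```

View pics/side11a.png

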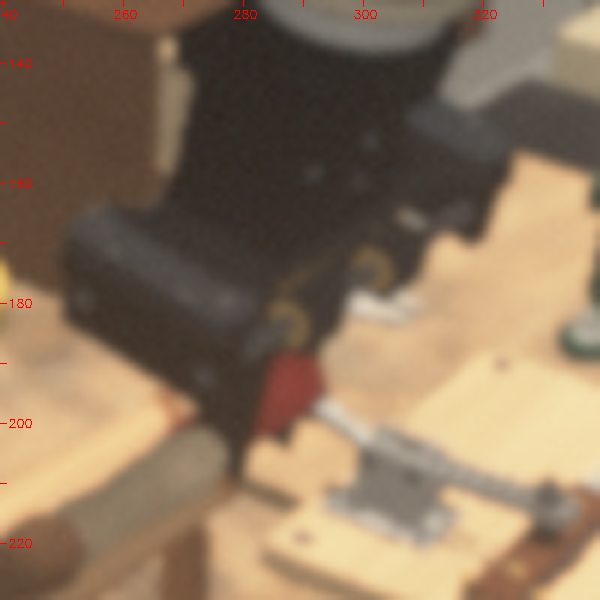

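Emit:
step_arm --pt "-4 -2.5 0 0 0 0" --pt "-8 -4.5 0 0 0 0" --pt "-9 -5 0 0 0 0"

```text
t: 11.5
eef_pos: [457.0, 80.8, 180.2]
tcp_rot: [1.59, 1.396, -0.0]
ft_force: [0.4, -1.3, -3.2]
opening: 0.25
```

```bash
cat >> h.py <<'E'
def draw():
    d=np.array([.643,-.013,-.766]); st=env.state(); v=st['eef_pos']-np.array([473.75,80.57,161.13]); s=-(v@d); print('drawn',s,'off axis',v+s*d, 'F',st['ft_force'],'M',st['moment'],'op',st['opening']*95.1)
    Rc=Ro.from_euler('xyz',st['tcp_rot']).as_matrix(); print('per mm',-Rc.T@d,'corr',-Rc.T@(v+s*d),'rot',Ro.from_matrix(Rc.T@RT([.1736,-.0035,-.985],[-.02,-1,0])).as_rotvec())
E
python3 - <<'E'
from h import *
draw()
E
```

```text
drawn 25.441132244548132 off axis [-0.439 -0.079 -0.38 ] F [ 0.374 -1.261 -3.16 ] M [0.013 0.439 0.026] op 23.739788469363358
per mm [-0.866 -0.5   -0.003] corr [-0.297  0.497 -0.089] rot [-0.    -0.003 -0.001]
```

Emit:
step_arm --pt "-14 -7.5 0 0 0 0" --pt "-16 -9 0 0 0 0" --pt "-16 -9 0 0 0 0"

```text
t: 11.88
eef_pos: [420.6, 81.4, 223.5]
tcp_rot: [1.59, 1.398, -0.0]
ft_force: [-1.0, 0.1, -2.8]
opening: 0.247
```

Run:
```python
from h import *
draw()
im=env.read_camera('side'); cv2.imwrite(f"pics/side12.png",im[:,:,::-1])
crop('pics/side12.png','pics/side12a.png',230,110,340,230,5)
```

```text
drawn 81.94114136779496 off axis [-0.447 -0.24  -0.411] F [-0.989  0.149 -2.812] M [ 0.008  0.648 -0.012] op 23.535947930391234
per mm [-0.865 -0.502 -0.003] corr [-0.328  0.506 -0.25 ] rot [-0.    -0.003  0.001]
```

View pics/side12a.png

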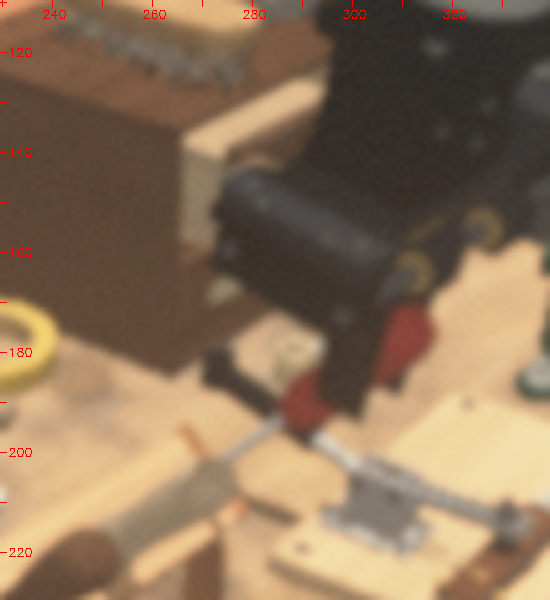

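Emit:
step_arm --pt "-16 -8.5 0 0 0 0" --pt "-16 -9 0 0 0 0" --pt "-20 -8 0 0 0 0" --pt "-25 0 0 0 0 0" --pt "-10 0 0 0 0 0"

```text
t: 12.55
eef_pos: [376.8, 82.0, 310.6]
tcp_rot: [1.592, 1.392, 0.002]
ft_force: [0.0, 0.3, -1.3]
opening: 0.252
```

Run:
```python
from h import *
draw()
delta([430,-106.5,240],RT([-.5,-.0175,-.866],[.035,-.999,0]))
im=env.read_camera('side'); cv2.imwrite(f"pics/side13.png",im[:,:,::-1])
crop('pics/side13.png','pics/side13a.png',240,100,350,220,5)
```

```text
drawn 176.8026793003087 off axis [16.768 -0.845 14.004] F [ 0.048  0.349 -1.285] M [-0.031  0.123 -0.031] op 23.927018876279824
per mm [-0.868 -0.496 -0.004] corr [ 10.793 -19.007  -0.474] rot [ 0.    -0.004 -0.005]
t 12.55 pos [376.834  82.024 310.564] F [ 0.048  0.349 -1.285] op 23.9
q [ 0.048 -0.012  2.068 -0.01   0.906  1.644]
shift tool [ 78.849  43.392 187.742] rotvec tool [-0.054 -0.013 -0.703] shift after rot [ 37.82   75.591 190.27 ]
```

View pics/side13a.png

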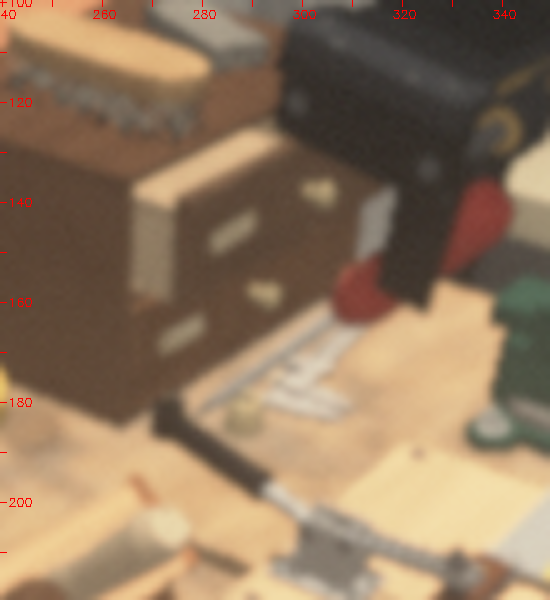

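Emit:
step_arm --pt "0 0 45 -0.014 0 -0.176" --pt "0 0 48 -0.014 -0.003 -0.176" --pt "0 0 48 -0.014 -0.003 -0.176" --pt "0 10 47 -0.014 -0.003 -0.176" --pt "0 20 0 0 0 0" --pt "0 0 0 0 0 0"

```text
t: 13.35
eef_pos: [404.9, -110.6, 293.2]
tcp_rot: [-1.589, 1.025, -3.116]
ft_force: [-0.8, 0.9, -1.3]
opening: 0.253
```

Run:
```python
from h import *
delta([433,-106.5,240],RT([-.5,-.0175,-.866],[.035,-.999,0]))
```

```text
t 13.35 pos [ 404.928 -110.65   293.236] F [-0.817  0.925 -1.325] op 24.0
q [-0.32   0.357  1.736 -0.177  1.568  1.254]
shift tool [30.877 51.767 -2.476] rotvec tool [ 0.01  -0.005  0.022] shift after rot [31.99  51.049 -3.164]
```

Emit:
step_arm --pt "15 25 -3 0.01 -0.005 0.022" --pt "16 25 0 0 0 0" --pt "0 0 0 0 0 0" --pt "0 0 0 0 0 0"

```text
t: 13.85
eef_pos: [430.6, -105.2, 241.4]
tcp_rot: [-1.57, 1.05, -3.104]
ft_force: [0.7, -0.7, -0.9]
opening: 0.252
```

Run:
```python
from h import *
delta([433,-106.5,240],RT([-.5,-.0175,-.866],[.035,-.999,0]))
for n in("side","top"):
    im=env.read_camera(n); cv2.imwrite(f"pics/{n}14.png",im[:,:,::-1])
crop('pics/side14.png','pics/side14a.png',270,110,390,240,6)
crop('pics/top14.png','pics/top14a.png',255,180,365,280,6)
```

```text
t 13.85 pos [ 430.611 -105.194  241.449] F [ 0.678 -0.674 -0.857] op 24.0
q [-0.297  0.437  1.751 -0.166  1.452  1.298]
shift tool [0.093 2.751 1.392] rotvec tool [ 0.001  0.001 -0.003] shift after rot [0.083 2.753 1.388]
```

View pics/side14a.png

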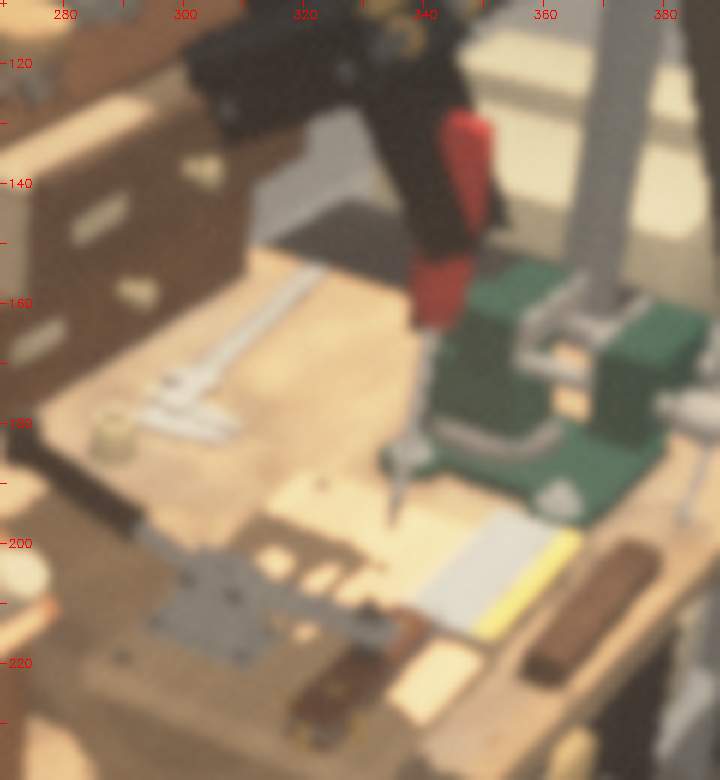

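View pics/top14a.png

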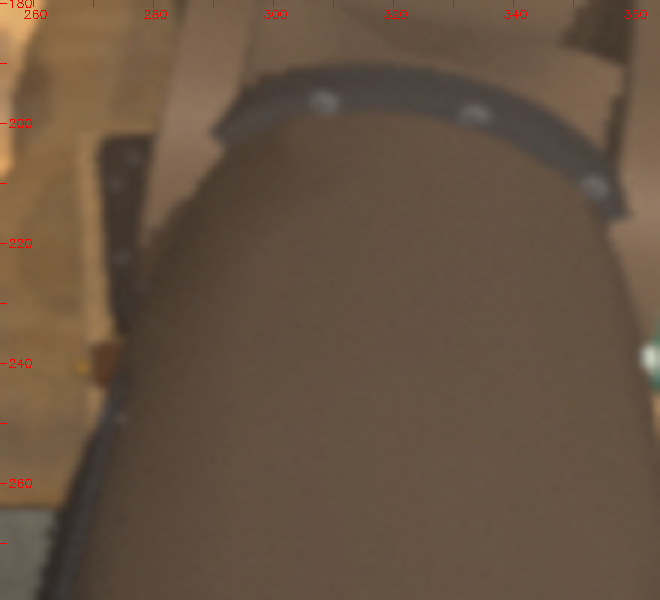

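Run:
```python
from h import *
st=env.state();R=Ro.from_euler('xyz',st['tcp_rot']).as_matrix(); g=st['eef_pos']+6*R[:,0]; print(g)
for dz in (32,-12,-56,-156): print(dz,proj('side',g+[0,0,dz]))
crop('pics/side14.png','pics/side14b.png',325,120,360,220,8)
```

```text
[ 427.775 -105.4    236.293]
32 [[347.235 130.488]]
-12 [[344.818 147.812]]
-56 [[342.512 164.33 ]]
-156 [[337.652 199.161]]
```

View pics/side14b.png

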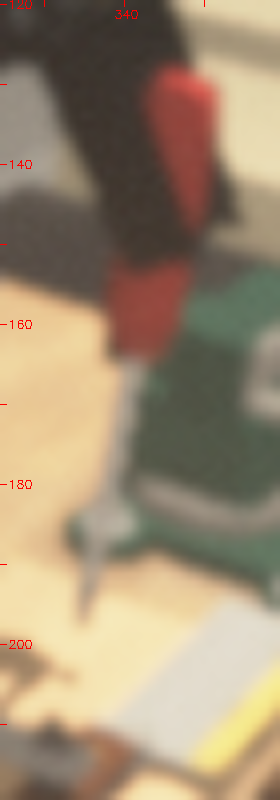

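```bash
cat >> h.py <<'E'
def fitdrv(obs,lat=False,g=None):
    # obs: dict s(from tail)->(u,v) side
    from scipy.optimize import least_squares
    if g is None:
        st=env.state();R=Ro.from_euler('xyz',st['tcp_rot']).as_matrix(); g=st['eef_pos']+6*R[:,0]
    def pts(p):
        th,ox,s0=p[:3]; ty=p[3] if lat else 0
        a=np.array([np.sin(th),ty,-np.cos(th)]); return [g+np.array([ox,0,0])+a*(s-s0) for s in obs]
    w=np.array([3.,.02])
    f=lambda p:np.r_[(proj('side',pts(p))-np.array(list(obs.values()))).ravel(),(p[1])*.1,(p[2]-32)*.05]
    r=least_squares(f,[0,0,32]+([0] if lat else [])); print('tilt deg',np.degrees(r.x[0]),'ox,s0..',r.x[1:],'res',r.fun); 
    P=pts(r.x); print('tip',P[-1]); return r.x,P
E
python3 - <<'E'
from h import *
fitdrv({0:(346.8,131),88:(341.6,163.7),188:(335.0,196.8)})
fitdrv({0:(346.8,131),88:(341.6,163.7),188:(335.0,196.8)},True)
E
```

```text
tilt deg 2.549564376484932 ox,s0.. [ 1.338 32.633] res [ 0.513 -0.742 -0.457 -0.084 -0.179  1.     0.134  0.032]
tip [ 436.024 -105.4     81.079]
tilt deg 3.3578068573054636 ox,s0.. [ 1.5   31.222 -0.043] res [ 0.243  0.031 -0.419 -0.06   0.215  0.031  0.15  -0.039]
tip [ 438.458 -112.185   79.784]
```

Run:
```python
from h import *
crop('pics/side0.png','pics/e0.png',312,190,352,235,12)
crop('pics/side14.png','pics/e1.png',312,190,352,235,12)
a=cv2.imread('pics/e0.png');b=cv2.imread('pics/e1.png'); cv2.imwrite('pics/e01.png',cv2.resize(np.hstack([a,b]),None,fx=.82,fy=.82))
crop('pics/top0.png','pics/e2.png',264,225,314,255,15)
```

```text
(no output)
```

View pics/e01.png

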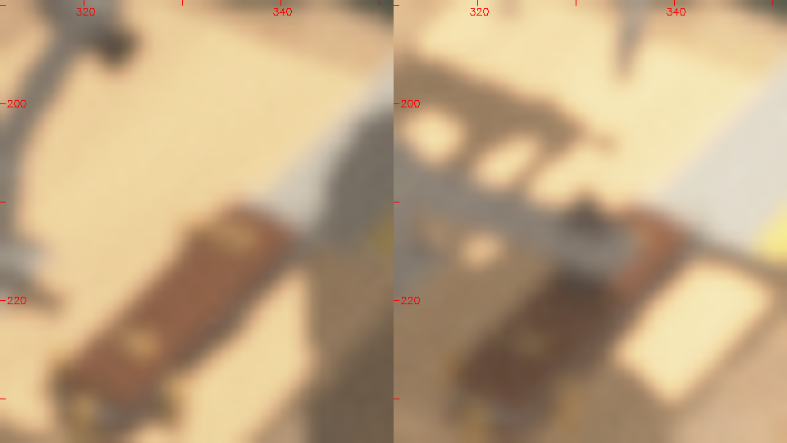

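View pics/e2.png

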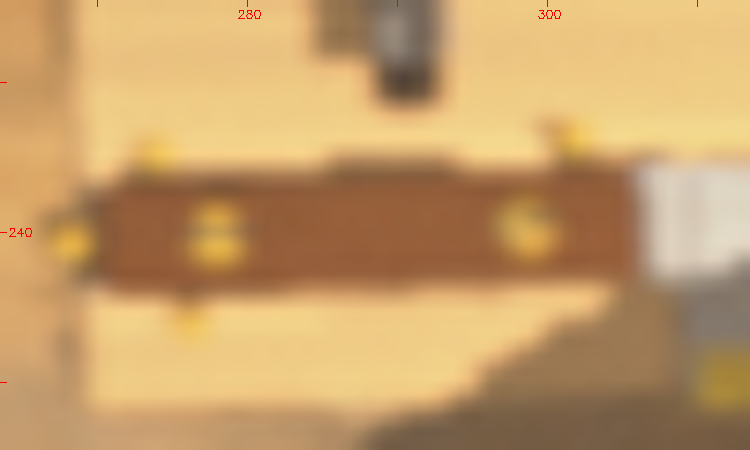

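Run:
```python
from h import *
a=onz('top',(298.7,239.7),36);b=onz('top',(277.9,240.2),36);print(a,b,(b-a)/np.linalg.norm(b-a),np.linalg.norm(b-a))
print(onz('side',(335.4,213.4),36),onz('side',(325.5,224),36))
print(tri((298.7,239.7),(335.4,213.4)),tri((277.9,240.2),(325.5,224)))
print(proj('side',a),proj('side',b))
# handle edges in the top
for uv in [(268.5,236.1),(304,235.8),(268.5,244.3),(305,243.2)]: print(onz('top',uv,33))
```

```text
[ 429.756 -105.852   36.   ] [427.874 -49.584  36.   ] [-0.033  0.999  0.   ] 56.299740573854514
[ 428.501 -105.377   36.   ] [424.577 -47.449  36.   ]
(array([ 429.354, -106.162,   35.256]), np.float64(0.9033591489338461)) (array([427.015, -50.25 ,  33.423]), np.float64(1.9343279388758816))
[[335.062 213.147]] [[324.783 223.123]]
[438.635 -24.327  33.   ]
[ 440.393 -120.74    33.   ]
[416.646 -24.427  33.   ]
[ 420.527 -123.31    33.   ]
```

Emit:
step_arm --pt "0 2.5 1 0 0 -0.05" --pt "0 0 0 0 0 0" --pt "0 0 0 0 0 0"

```text
t: 14.32
eef_pos: [432.4, -106.3, 242.5]
tcp_rot: [-1.567, 1.004, -3.102]
ft_force: [0.1, 0.6, -0.1]
opening: 0.253
```

Run:
```python
from h import *
delta([433,-106.5,240],RT([-.5,-.0175,-.866],[.035,-.999,0]))
im=np.mean([env.read_camera('side').astype(float) for _ in range(3)],0).astype(np.uint8); cv2.imwrite("pics/side15.png",im[:,:,::-1])
crop('pics/side15.png','pics/side15a.png',322,120,366,170,12)
crop('pics/side15.png','pics/side15b.png',322,160,362,210,12)
st=env.state();R=Ro.from_euler('xyz',st['tcp_rot']).as_matrix(); g=st['eef_pos']+6*R[:,0]; print(g,st['eef_pos'])
for dz in (32,-12,-56,-156): print(dz,proj('side',g+[0,0,dz]))
```

```text
t 14.32 pos [ 432.446 -106.251  242.515] F [ 0.1    0.561 -0.059] op 24.0
q [-0.292  0.458  1.728 -0.176  1.499  1.304]
shift tool [1.83  1.81  0.264] rotvec tool [0.    0.002 0.043] shift after rot [1.905 1.73  0.268]
[ 429.212 -106.384  237.314] [ 432.435 -106.257  242.374]
32 [[346.93  129.798]]
-12 [[344.523 147.12 ]]
-56 [[342.226 163.639]]
-156 [[337.385 198.473]]
```

View pics/side15a.png

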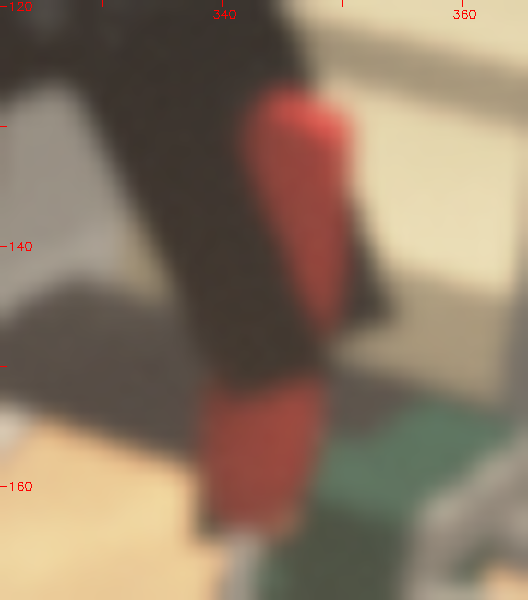

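View pics/side15b.png

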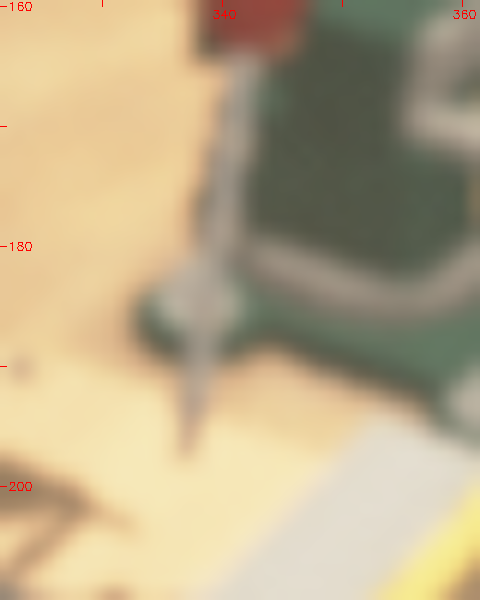

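Run:
```python
from h import *
im=cv2.imread('pics/side15.png').astype(float)
red=im[:,:,2]-im[:,:,1]
for r in list(range(126,136))+list(range(150,166)):
    p=red[r,330:360]; 
    s=np.where(p>45)[0]
    if len(s): 
        l,h=s[0],s[-1]
        le=l-(p[l]-45)/(p[l]-p[l-1]); ri=h+(p[h]-45)/(p[h]-p[h+1]); print(r,round(330+le,2),round(330+ri,2),'mid',round(330+(le+ri)/2,2))
g=im.mean(2)
for r in range(166,199,2): print(r,(im[r,330:350].mean(1)).astype(int))
```

```text
127 344.36 347.36 mid 345.86
128 343.19 349.78 mid 346.48
129 342.61 350.89 mid 346.75
130 342.33 351.37 mid 346.85
131 342.17 351.42 mid 346.8
132 342.18 351.38 mid 346.78
133 342.4 351.25 mid 346.82
134 342.73 351.12 mid 346.93
135 343.0 350.88 mid 346.94
152 344.5 348.04 mid 346.27
153 339.43 348.27 mid 343.85
154 338.84 348.31 mid 343.57
155 338.68 348.17 mid 343.43
156 338.58 347.85 mid 343.21
157 338.42 347.53 mid 342.98
158 338.19 347.29 mid 342.74
159 338.08 347.0 mid 342.54
160 338.2 346.52 mid 342.36
161 338.7 346.12 mid 342.41
162 339.43 345.62 mid 342.53
163 340.7 345.06 mid 342.88
166 [199 198 197 197 198 197 197 194 190 183 173 161 148 126 100  85  80  77
  76  77]
168 [195 195 195 196 197 197 198 198 194 179 158 151 139 114  96  88  81  77
  77  76]
170 [195 195 195 195 196 196 197 197 191 176 156 153 138 108  85  82  78  78
  77  76]
172 [196 196 195 195 196 197 198 195 180 157 152 153 136 104  84  80  78  81
  79  78]
174 [198 197 198 199 200 201 200 194 173 149 146 139 113  90  83  81  81  81
  80  80]
176 [202 203 203 203 203 202 197 177 144 134 145 136 105  86  81
[... 279 characters left out ...]
134]
184 [197 191 179 160 150 160 170 169 164 162 159 145 122 109 110 112 115 121
 129 134]
186 [188 180 160 127 114 133 154 162 159 159 154 140 117 103  98  99 102 105
 107 110]
188 [186 179 163 135 109  98 106 127 145 143 123 104 102 103 103  98  92  90
  91  94]
190 [197 192 186 178 164 150 140 142 154 156 146 145 154 167 171 166 151 134
 115 105]
192 [212 212 210 208 205 196 181 166 167 178 183 186 189 193 196 196 195 190
 185 177]
194 [214 216 217 218 218 213 196 171 171 190 200 200 200 202 201 201 202 200
 199 198]
196 [217 218 219 220 220 217 204 182 192 213 218 217 216 214 212 209 208 206
 204 205]
198 [218 220 220 220 220 217 211 206 212 218 220 220 220 220 220 219 219 219
 218 218]
```

Run:
```python
from h import *
st=env.state();R=Ro.from_euler('xyz',st['tcp_rot']).as_matrix()
print(st['t']); R2=R@Ro.from_rotvec([0,0,-.01]).as_matrix()
delta([432.8,-106.2,207.4],R2)
```

```text
14.475
t 14.47 pos [ 432.435 -106.257  242.374] F [-0.385 -0.084 -1.287] op 23.7
q [-0.292  0.458  1.728 -0.176  1.499  1.304]
shift tool [29.294 19.109 -0.105] rotvec tool [-0.    0.   -0.01] shift after rot [29.101 19.401 -0.105]
```

Emit:
step_arm --pt "10 6.5 0 0 0 -0.01" --pt "8 5.5 0 0 0 0" --pt "5 3 0 0 0 0" --pt "0 0 0 0 0 0" --pt "0 0 0 0 0 0"

```text
t: 15.1
eef_pos: [432.3, -106.3, 212.5]
tcp_rot: [-1.568, 0.992, -3.103]
ft_force: [-0.3, -0.9, -0.4]
opening: 0.257
```

Run:
```python
from h import *
Rt=RT([-.5446,-.02,-.8387],[.035,-.999,0])
delta([432.8,-106.2,207.4],Rt)
im=np.mean([env.read_camera('side').astype(float) for _ in range(2)],0).astype(np.uint8); cv2.imwrite("pics/side16.png",im[:,:,::-1])
crop('pics/side16.png','pics/side16b.png',315,170,365,225,11)
st=env.state();R=Ro.from_euler('xyz',st['tcp_rot']).as_matrix(); g=st['eef_pos']+6*R[:,0]; print(R,g,st['eef_pos'])
for dz in (32,-12,-56,-155): print(dz,proj('side',g+[0,0,dz]))
```

```text
t 15.1 pos [ 432.324 -106.263  212.498] F [-0.272 -0.866 -0.352] op 24.4
q [-0.291  0.499  1.755 -0.179  1.444  1.317]
shift tool [ 4.006  3.188 -0.052] rotvec tool [0.001 0.001 0.003] shift after rot [ 4.015  3.178 -0.05 ]
[[-0.546  0.837  0.037]
 [-0.021  0.03  -0.999]
 [-0.837 -0.547  0.001]] [ 429.044 -106.393  207.565] [ 432.322 -106.266  212.589]
32 [[345.356 141.618]]
-12 [[343.023 158.392]]
-56 [[340.796 174.399]]
-155 [[336.14  207.872]]
```

View pics/side16b.png

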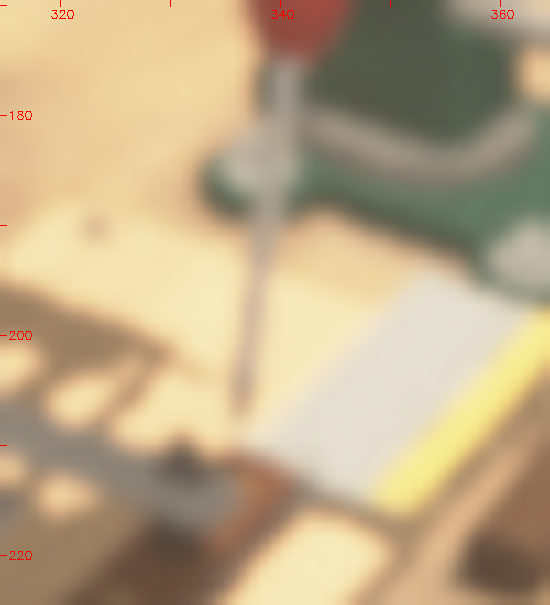

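Emit:
step_arm --pt "3 2 0 0 0 0" --pt "2 1.5 0 0 0 0" --pt "0 0 0 0 0 0" --pt "0 0 0 0 0 0"

```text
t: 15.7
eef_pos: [432.6, -106.3, 206.4]
tcp_rot: [-1.568, 0.993, -3.102]
ft_force: [-0.6, 0.2, -0.9]
opening: 0.251
```

Run:
```python
from h import *
Rt=RT([-.5446,-.02,-.8387],[.035,-.999,0])
delta([432.8,-106.2,206],Rt)
im=np.mean([env.read_camera('side').astype(float) for _ in range(2)],0).astype(np.uint8); cv2.imwrite("pics/side17.png",im[:,:,::-1])
crop('pics/side17.png','pics/side17b.png',315,170,365,225,11)
crop('pics/side17.png','pics/side17a.png',225,120,385,260,5)
st=env.state();R=Ro.from_euler('xyz',st['tcp_rot']).as_matrix(); g=st['eef_pos']+6*R[:,0]; print(g,st['eef_pos'],st['qvel'])
print(proj('side',g+[0,0,-155]), proj('side',[429.5,-106,47]))
```

```text
t 15.7 pos [ 432.629 -106.298  206.376] F [-0.612  0.226 -0.851] op 23.9
q [-0.291  0.507  1.76  -0.18   1.43   1.32 ]
shift tool [ 0.22   0.352 -0.092] rotvec tool [0.    0.001 0.002] shift after rot [ 0.221  0.351 -0.092]
[ 429.352 -106.415  201.369] [ 432.626 -106.287  206.395] [-0.     0.    -0.001 -0.002  0.001 -0.   ]
[[335.763 209.813]] [[335.662 209.659]]
```

View pics/side17b.png

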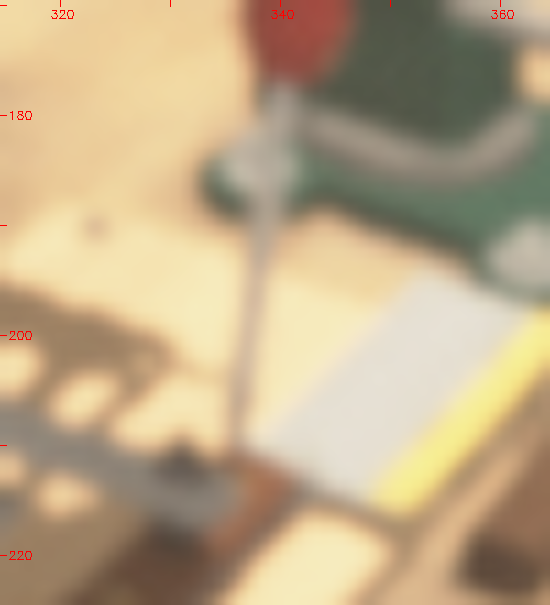

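View pics/side17a.png

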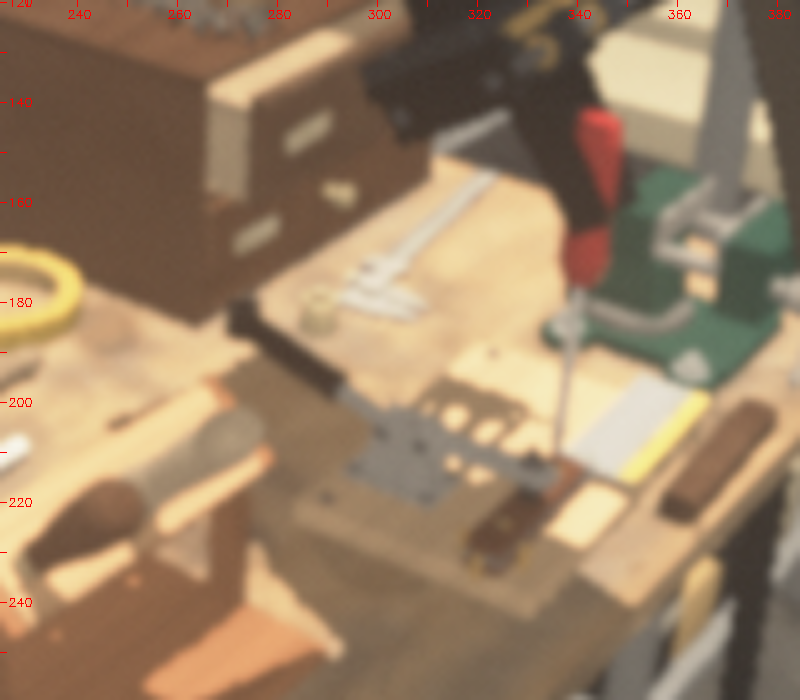

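Run:
```python
from h import *
for n in (7,8,17): crop(f'pics/side{n}.png',f'pics/f{n}.png',264,172,304,212,9)
cv2.imwrite('pics/f.png',cv2.resize(np.hstack([cv2.imread(f'pics/f{n}.png') for n in (7,8,17)]),None,fx=.72,fy=.72))
for hx in (512,515):
  for t in (14,16,18,20): 
    a=np.radians(t); print(hx,t,proj('side',[hx+96*np.cos(a)+8.5*np.sin(a)*k*-1,-70.5,46+96*np.sin(a)+8.5*np.cos(a)*k] if 0 else [[hx+96*np.cos(a)-8.5*np.sin(a)*k,-70.5,46+96*np.sin(a)+8.5*np.cos(a)*k] for k in(1,-1)]).round(1).tolist())
```

```text
512 14 [[274.3, 183.3], [272.8, 188.0]]
512 16 [[274.6, 182.4], [273.0, 187.0]]
512 18 [[275.1, 181.6], [273.3, 186.1]]
512 20 [[275.5, 180.8], [273.6, 185.2]]
515 14 [[273.4, 183.0], [272.0, 187.6]]
515 16 [[273.8, 182.1], [272.2, 186.7]]
515 18 [[274.2, 181.2], [272.4, 185.7]]
515 20 [[274.6, 180.4], [272.7, 184.8]]
```

View pics/f.png

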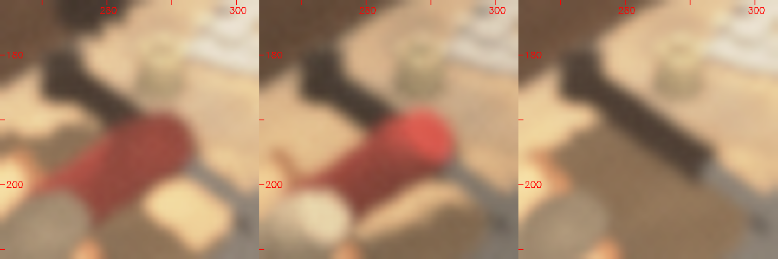

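Run:
```python
from cell import env
s=env.state();print(s['t'],s['eef_pos'],s['ft_force'],abs(s['qvel']).max(),s['opening'])
env.job_done()
s=env.state();print(s['t'],s['eef_pos'],s['opening'])
```

```text
15.8 [ 432.62629006 -106.28675188  206.39497923] [ 0.43269273  0.67837092 -0.54577729] 0.00198998953314059 0.25242789436040725
the job is handed in; nothing more can be done
the job is handed in; nothing more can be done
```

The clamp lever is down on the knife's handle, and the screwdriver is held upright, tip down, about 1 cm above the front bolt. I handed it in at 15.8 s.

- **Clamp:** I pinched the lever and swung it down; the fingers slid on the grip over the last part. I then pressed on the lever from above with closed fingers. It stopped at 27 N, and the lever looked the same before and after the press, so it was already at its stop. It sits roughly 16–18° above level, and the knife looks unmoved.
- **Screwdriver:** I drew it out along its axis and turned it upright. It hung about 2.5–3° off vertical in the jaws. After I corrected that, the remaining tilt is about 0.5° or less.
- **Final position:** The arm was still at hand-in. In the side picture the tip is at about pixel (336.1, 210.2), against a target of (336.0, 209.9). I estimate the tip is about 10 mm above the bolt, within about 2 mm either way, and centred to within 1–1.5 mm.

**Not confirmed:**
- The arm blocked the top camera at the end, so centring along the knife rests on the earlier pictures and the arm's own position readings.
- I did not see the flat of the tip directly. Its line with the slot is inferred from how the screwdriver sat in the rack and should be within a couple of degrees.
- The side pictures gave a tip height 1–2 mm higher than the arm's readings did; I allowed for that in the descent.

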